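Fit the iron holder to a soldering stand

ROBOT

A 7-joint arm with a two-finger parallel gripper is mounted at the origin on the work surface. World frame = base frame: x ahead of the robot, y to its left, z up, the work surface at z = 0. Lengths are in m, angles in rad, forces in N, time in s.
With the tool pointing down it reaches from about 0.4 to 0.85 m from the base axis. Payload 6.9 kg.
Tool frame: the origin (TCP) lies between the finger pads; the fingertips stand 22 mm ahead of it and the grasp point (between the pads) lies 3 mm ahead of it; z points along the fingers, y is the direction in which the jaws open and shut (so a half turn about z gives the same grasp; the last joint's range is limited). The gripper opens to 85 mm and grips with 20 to 120 N. Pads are 22 mm wide; open, the fingers measure 114 mm over their backs; the gripper's body (76 mm by 85 mm) begins 54 mm behind the grasp point. The pads swing forward as they close: fully open they stand 13 mm farther back than shut.
Start: joints at [-0.998, 0.507, -0.238, 1.5, 0.126, 1.149, -0.155], TCP at [0.282, 0.558, 0.253] pointing down, gripper open.
Joint ranges: [-3.08, 3.08], [-0.24, 2.05], [-1.43, 1.35], [0, 2.5], [-1.52, 4.66], [0.17, 1.96], [-2.89, 2.89]. Speed limits (rad/s): [2.39, 2.39, 3.14, 3.14, 3.14, 3.14, 3.14].

INTERFACE

Orientations are given as a unit quaternion [w, x, y, z].
In Python, from bench import sense, get_image, calibration, hand_in gives the robot as it stands.
- The arm moves only by the tool carry_out, never from a script. Its argument "steps" is a list of rows, each an object with "angular": the turn, a rotation vector about the tool's x, y, z in degrees, a list of three; "dp": the shift along the tool's x, y, z in m, a list of three; "claw": the opening, from 0 (shut) to 1 (fully open). In form: [{"angular": [rx, ry, rz], "dp": [dx, dy, dz], "claw": claw}, ...]. A call has 1 to 5 rows; each row shifts and turns the pose as measured when the row begins, along the tool's axes as they then stand; what a row does not reach is not made up. A row lasts 1/12 s, in which the tool goes at most 41.7 mm and 7.16 degrees, less where a joint would pass 70% of its speed; a pose out of reach is approached as far as the arm can. A call with a gripper value outside its range is refused whole. The fingers move at their own pace and stop on an object; "force" is the grip in N (left out, the last holds). Time passes only in rows, so rows that do not move let the fingers close. It gives the time, the measured TCP pose, the force and the opening at its end, in the units of the state.
- sense(): the state, without advancing time (a new reading comes with each control period).
- get_image(name): name is "scene" or "top" or "wrist"; returns (picture, depth): 400x640x3 uint8, red, green, blue; 400x640 float32, m along the optical axis (not along the pixel's ray), 0 where there is no reading.
- calibration(name): a dict with "fx", "fy", "cx", "cy" (pixels), "R" (3x3) and "t" (3): a world point X has camera coordinates R X + t; the wrist camera has in their place "tool_from_camera" (4x4, takes a point from camera to tool coordinates, whose origin is the TCP and whose axes are the flange's). Camera axes: x right, y down, z forward; pixel columns grow to the right and rows downward; lengths in m; the calibration is good to about 2 mm. A picture is of the moment at which its call begins: read the wrist's pose just before it. calibration takes no time and is no camera call.
- hand_in(): hands the job in, once; it reports no verdict.
The state is a dict: "time_s": time; "joint_positions": joint angles; "qd": joint speeds; "effort": joint torques, N m; "tcp_pos": TCP position; "ee_rot": TCP orientation; "wrist_force": force on the tool from outside, world axes, zero at the start; "moment": the same for the moment, N m; "opening": finger opening in m.
Only numpy, scipy, OpenCV 4.12 (cv2) and the standard library are available. Lean on these libraries where they do the work, as an engineer would, in place of code of your own. Each camera call takes 0.05 s, during which the arm holds its last target.

TASK

One of the two soldering stands is missing its coil holder. Fit the loose coil holder to that bare stand: hang it in the leaning bayonet cup with its two lugs down the open entry slots, twist it clockwise (looking down into the cup) until the lugs drop into the locking notches and it sits fully home, then let go. Leave the other things on the table where they are.

Things in the scene. Friction and masses are not known exactly. Their poses are not given: they have to be found in the camera images.
- holder_mid (a point): The loose iron holder to be fitted: rigid, round, 130 mm long, 0.14 kg (+-20 %), standing upright on its foot. From the foot up: steel ferrule, steel wire coil 38 mm in diameter (36 to 100 mm up), black mouth ring. This point: on the axis, half-way up (65 mm). z runs from foot to mouth, the two lugs point along +x and -x. A half turn about z makes no difference.
- holder_grip (a point): Where to grip the holder: centre of its black mouth ring, on the axis, 115 mm above the foot. The ring is 30 mm tall (100 to 130 mm), 41 mm in diameter, with two opposite finger flats facing +y and -y, 28 mm wide, 46 mm apart. Same axes as the holder's middle.
- holder_foot (a point): Centre of the underside of the holder's foot, on the axis, same axes. The plain steel ferrule is 39.6 mm in diameter, 36 mm tall; its lower edge is chamfered, from 32 mm diameter at the foot to full size 5 mm up.
- holder_lug (a point): Centre of one of the holder's two steel lugs (the other is opposite): each 10 mm wide, 7 mm tall (6 to 13 mm above the foot), reaching out to 29 mm from the axis, along +x and -x.
- cup: Empty steel bayonet cup of the bare stand, immovable. Bore 42 mm, wall 6 mm, 32 mm deep; axis leans 30 deg from vertical towards the stand's front. Origin: centre of its inner floor; z out of the mouth, x in the plane of the lean, up and away from the front. Fully home, the holder's foot is on this floor, lugs along x in the notches, and it cannot turn back unless lifted 6 mm. No springs.
- cup_mouth (a point): Centre of the cup's mouth, on the axis, 32 mm from the cup's floor; same axes as the cup. The rim is cut by the two entry slots only.
- cup_entry (a point): Foot of one entry slot, mid-wall (24 mm from the axis), 60 deg from the cup's x towards its y; the other is opposite. Slot 13 mm wide at the bore (16 outside), open at the mouth, ending on a ledge 12 mm above the floor (holder's foot then 6 mm up). From here a level run, ledge 12 mm and roof 23 mm above the floor, leads clockwise (seen from the mouth) 60 deg to the notch.
- cup_notch (a point): Bottom of one locking notch, mid-wall (24 mm from the axis), on the cup's +x; the other is opposite, on -x. 13 mm wide at the bore (16 outside), its bottom 4.5 mm above the cup's floor, 7.5 mm below the ledge of the run; it ends the run, so the lug stops at its far side. Roofed like the run.
- stand: The bare soldering stand, immovable: cast grey base 170 x 100 x 22 mm, black well with yellow sponge in its front half, short pillar with the cup on its rear half. Origin: centre of the underside; front faces -x. The cup's floor centre is 40 mm towards +x and 64 mm up.
- stand_done_top (a point): The other soldering stand, same model, immovable, already carrying its coil holder; leave it alone. This point: centre of the top of its base, 22 mm above the table. The front faces -x; its holder's mouth is centred 25 mm in front of this point, its top 190 mm above the table.
- tin: Closed flat tin, 97 x 62 x 22 mm, long side along x; origin under its centre. Bystander.
- cleaner: Tip cleaner: round black pot with brass wool, 76 mm diameter, about 52 mm tall; origin under its centre. Bystander.
- reel: Reel of solder standing on its flange, 62 mm diameter, 44 mm tall; origin under its centre. Bystander.
- iron: Cordless soldering iron lying flat, about 220 mm long, along x (tip to +x), 29 mm wide; origin underneath, near the middle. Bystander.
- driver: Screwdriver lying along x, 200 mm long; origin underneath. Bystander.
- meter: Hand multimeter lying face up, 150 x 78 x 45 mm, long side along x; origin under its centre. Bystander.

How it is judged:
On the way:
1. the holder hangs in the cup: its foot is inside the bore with the lugs down the entry slots (z of holder_foot in the frame of cup between -0.004 and 0.012 m and distance between holder_foot and cup below 0.014 m and angle between the z axis of holder_foot and the z axis of cup, either way round below 0.2 rad), for 0.1 s.
At the end, for the whole second after the job is handed in: The holder stands in the bare stand's cup with its foot fully home (within 3 mm of the cup's floor along the axis and 6 mm overall), in line with the cup within 0.15 rad, its lugs in the locking notches (within 0.26 rad of the cup's x axis), released and at rest (z of holder_foot in the frame of cup below 0.003 m and distance between holder_foot and cup below 0.006 m and angle between the z axis of holder_foot and the z axis of cup, either way round below 0.15 rad and angle between the x axis of holder_foot and the x axis of cup, either way round below 0.26 rad and linear speed of holder below 0.02 m/s); the robot touches nothing.
It fails at once if another loose thing on the table (tin, tip cleaner, reel, iron, screwdriver, multimeter) is moved by more than 30 mm (distance of any of tin, cleaner, reel, iron, driver, meter from where it was at the start of the episode above 0.03 m).
It also fails if it takes over 48 s, if anything falls off the work surface, if the arm or the gripper's body presses on something with over 40 N, if the wrist force passes 120 N, or if a joint passes its speed limit or range.

## Working session

There is one attempt and no reset: what is moved stays moved. The work goes in short steps, Python scripts to look and compute and a tool call to move; the robot and the scene stay as the last step left them, time stands still between calls to the robot, and variables do not carry over. Pictures are saved under pics/ and viewed, and the job is handed in when it is done.

Besides the shell and the picture viewer there is one more tool, called after ">>>" as name(argument=value, ...), one argument or row to a line, values as JSON. carry_out: Moves the arm, as the interface text tells. Its arguments: {"type":"object","properties":{"steps":{"type":"array","items":{"type":"object","properties":{"angular":{"type":"array","items":{"type":"number"}},"dp":{"type":"array","items":{"type":"number"}},"claw":{"type":"number"}}}},"force":{"type":"number"}},"required":["steps"]}

```bash
mkdir -p pics; ls; python3 - <<'E'
from bench import sense,get_image,calibration
import cv2,numpy as np
s=sense();print(s)
for n in("scene","top"):
    p,d=get_image(n);np.savez(f"pics/{n}0.npz",p=p,d=d);cv2.imwrite(f"pics/{n}0.png",p[:,:,::-1])
    c=calibration(n);print(n,c)
print(calibration("wrist"))
E
```

```text
pics
{'time_s': 0.0, 'joint_positions': array([-0.99749392,  0.50829555, -0.23751699,  1.50114265,  0.12571886,
        1.14891323, -0.1547958 ]), 'qd': array([-7.75361261e-04, -8.38053064e-04, -3.15328577e-04, -4.79552945e-06,
        1.06407880e-03, -1.12736485e-04, -1.09250558e-03]), 'effort': array([ 1.13019967e-03, -6.20604300e+01, -2.18642771e+00, -2.49653649e+01,
        1.25548110e-02,  1.23116720e-02,  9.98173022e-06]), 'tcp_pos': array([0.28169425, 0.55738929, 0.25245225]), 'ee_rot': array([-1.74590995e-04,  2.31762708e-01,  9.72771949e-01, -8.66469274e-04]), 'wrist_force': array([0.01358309, 0.47452759, 0.05585455]), 'moment': array([-0.00251539, -0.0054127 , -0.01776313]), 'opening': 0.08519902622922661}
scene {'fx': 394.91640596308935, 'fy': 394.91640596308935, 'cx': 318.39922920443905, 'cy': 198.9078067472725, 'R': array([[ 8.64728459e-01,  5.02239664e-01, -1.05259355e-04],
       [ 3.28508014e-01, -5.65765424e-01, -7.56301507e-01],
       [-3.79904167e-01,  6.53960859e-01, -6.54223218e-01]]), 't': array([-0.40991739, -0.09613022,  1.58466929])}
top {'fx': 419.2781093098801, 'fy': 419.2781093098801, 'cx': 318.2537072117605, 'cy': 200.72186316818483, 'R': array([[ 0.02189986, -0.99972001,  0.00896101],
       [-0.99776599, -0.02242114, -0.06293102],
       [ 0.06311432, -0.00756281, -0.99797765]]), 't': array([-0.0152924 ,  0.50408382,  1.25546601])}
{'fx': 345.3078033431229, 'fy': 345.3078033431229, 'cx': 324.5899641614085, 'cy': 199.014385786733, 'tool_from_camera': array([[-6.54560834e-04, -9.66260521e-01, -2.57565869e-01,
         6.54762912e-02],
       [ 9.99998613e-01, -2.37930435e-04, -1.64873219e-03,
        -9.67345349e-06],
       [ 1.53182207e-03, -2.57566591e-01,  9.66259336e-01,
        -1.20257295e-01],
       [ 0.00000000e+00,  0.00000000e+00,  0.00000000e+00,
         1.00000000e+00]])}
```

View pics/scene0.png

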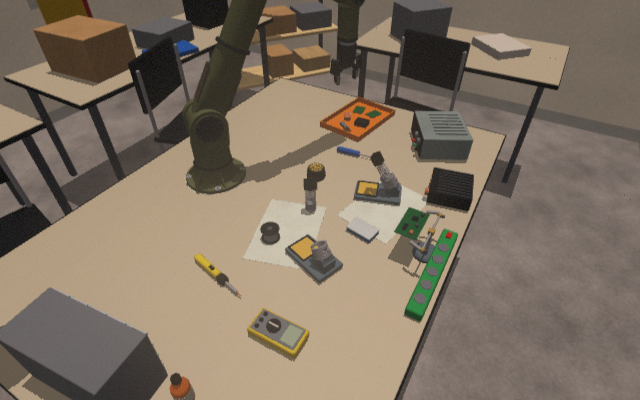

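View pics/top0.png

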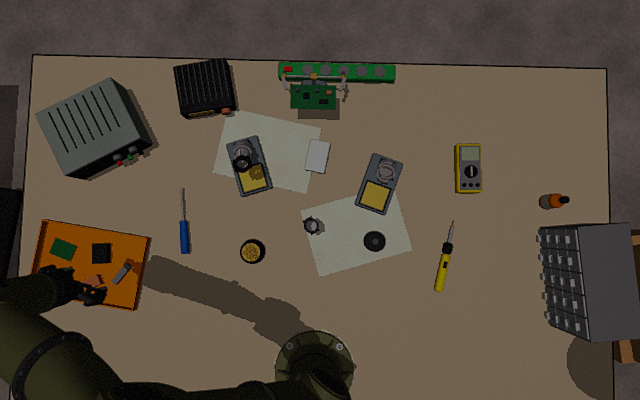

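The scene view shows the loose holder at about (311,190), in front of the brass cleaner (316,172), and the bare stand at (314,257). In the top view the holder is at about (312,226), the bare stand at (380,183) with its sponge towards the robot, and the finished stand at (248,165).

```bash
cat > h.py <<'E'
import numpy as np,cv2
from bench import calibration
from scipy.spatial.transform import Rotation as Ro
def ray(n,u,v,z=None,d=None,C=None):
    c=C or calibration(n)
    k=np.array([(u-c['cx'])/c['fx'],(v-c['cy'])/c['fy'],1.])
    R=np.array(c['R']);t=np.array(c['t'])
    o=-R.T@t; r=R.T@k
    if d is not None: return o+r*d
    return o+r*((z-o[2])/r[2])
def proj(n,X,C=None):
    c=C or calibration(n)
    p=np.array(c['R'])@np.array(X)+np.array(c['t'])
    return np.array([c['fx']*p[0]/p[2]+c['cx'],c['fy']*p[1]/p[2]+c['cy']])
def wcam(s,c):
    # extrinsics of wrist cam from state
    q=np.array(s['ee_rot']);Rt=Ro.from_quat([q[1],q[2],q[3],q[0]]).as_matrix()
    T=np.eye(4);T[:3,:3]=Rt;T[:3,3]=s['tcp_pos']
    W=T@c['tool_from_camera'];Wi=np.linalg.inv(W)
    return dict(c,R=Wi[:3,:3],t=Wi[:3,3])
E
python3 - <<'E'
import numpy as np,cv2
from h import *
p=np.load('pics/top0.npz');im=p['p'];d=p['d']
a=cv2.resize(im[140:260,280:430],None,fx=5,fy=5,interpolation=cv2.INTER_CUBIC);cv2.imwrite('pics/topz.png',a[:,:,::-1])
p=np.load('pics/scene0.npz');im2=p['p']
b=cv2.resize(im2[150:285,240:360],None,fx=4.4,fy=4.4,interpolation=cv2.INTER_CUBIC);cv2.imwrite('pics/scenez.png',b[:,:,::-1])
print(d[226,312],d[183,380])
hs=cv2.cvtColor(im,cv2.COLOR_RGB2HSV)
m=cv2.inRange(hs,(18,90,70),(35,255,255))
n,l,st,ce=cv2.connectedComponentsWithStats(m)
for i in range(1,n):
    if st[i,4]>30: print(st[i],ce[i],ray('top',*ce[i],z=.022))
E
```

```text
1.242967 1.2667326
[311  73   6   6  35] [313.42857143  75.48571429] [0.88942211 0.01922817 0.022     ]
[456 143  27  51 349] [467.37249284 168.69627507] [ 0.61170938 -0.45548807  0.022     ]
[239 164  28  28 468] [252.41025641 178.50213675] [0.56674749 0.19646594 0.022     ]
[360 182  30  29 529] [374.51417769 195.69187146] [ 0.52297469 -0.17381382  0.022     ]
[242 243  18  18 253] [250.28063241 251.51383399] [0.34717943 0.19585085 0.022     ]
[434 254  17  39 317] [441.84542587 273.20504732] [ 0.29489135 -0.37867883  0.022     ]
```

View pics/topz.png

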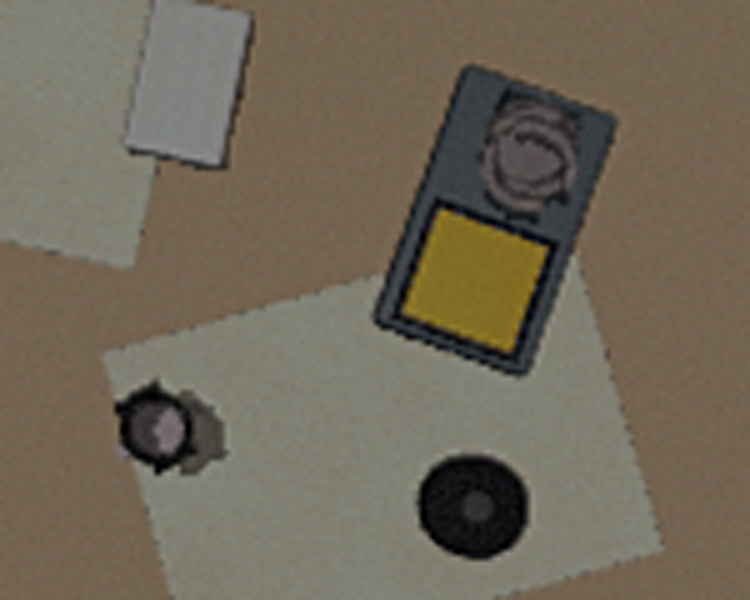

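View pics/scenez.png

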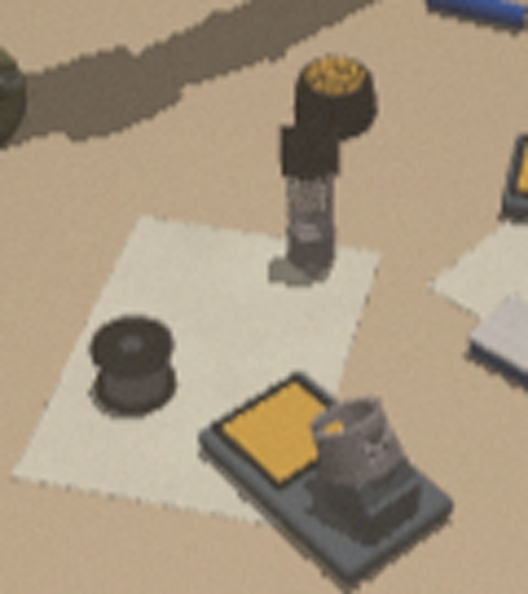

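```bash
python3 - <<'E'
import numpy as np,cv2
from h import *
p=np.load('pics/top0.npz');im=p['p'];d=p['d']
hs=cv2.cvtColor(im,cv2.COLOR_RGB2HSV)
for (u,v) in [(362,180),(376,165),(400,170),(385,176),(311,226),(320,226),(305,226)]: print((u,v),im[v,u],hs[v,u],d[v,u])
# height map around
c=calibration('top')
vv,uu=np.mgrid[130:260,270:430]
K=np.stack([(uu-c['cx'])/c['fx'],(vv-c['cy'])/c['fy'],np.ones(uu.shape)],-1)*d[130:260,270:430,None]
W=(K-c['t'])@np.array(c['R'])
def rep(m):
    n,l,st,ce=cv2.connectedComponentsWithStats(m.astype(np.uint8))
    for i in range(1,n):
        if st[i,4]>30:
            q=W[l==i]; print(st[i],ce[i]+[270,130],q.min(0),q.max(0),q.mean(0), np.median(q[:,2]))
            pts=np.argwhere(l==i)[:,::-1].astype(np.float32); r=cv2.minAreaRect(q[:,:2].astype(np.float32)*1000); print(r)
print('z>.012');rep(W[...,2]>.012)
print('z>.07');rep(W[...,2]>.07)
# ring
m=(hs[...,2]<60)[130:260,270:430]&(W[...,2]>.09);rep(m)
E
```

```text
(362, 180) [85 76 59] [20 78 85] 1.2912359
(376, 165) [59 65 67] [98 30 67] 1.2690492
(400, 170) [43 48 53] [105  48  53] 1.277048
(385, 176) [67 60 63] [167  27  67] 1.23778
(311, 226) [121 109 112] [173  25 121] 1.2389983
(320, 226) [78 74 68] [18 33 78] 1.2798313
(305, 226) [ 5  7 11] [110 139  11] 1.1514015
z>.012
[ 35   9  26  34 644] [317.08229814 155.52795031] [ 0.42405471 -0.03596395  0.01228478] [0.69230304 0.03870107 1.28478656] [0.63975574 0.00251193 0.03172134] 0.02194811166881713
((559.6724243164062, 15.642974853515625), (63.263099670410156, 264.53228759765625), 80.82379150390625)
[  85   23   48   62 1835] [378.6773842  183.49809264] [ 0.42405471 -0.25687305  0.01233486] [0.65390673 0.00550886 1.28478656] [ 0.55844031 -0.18344786  0.03713829] 0.025169340868650268
((509.1998596191406, -147.83668518066406), (142.73233032226562, 320.4461364746094), 53.05025100708008)
[ 33  86  17  19 218] [310.8853211  225.01834862] [ 0.40509034 -0.00774467  0.01211974] [0.45447029 0.04015542 1.28478656] [0.42981729 0.01599324 0.09025094] 0.11573987573823996
((429.7983703613281, 15.4478521
[... 497 characters left out ...]
586516  0.09226013] 0.08309473322317741
((510.31787109375, -116.89508056640625), (58.787818908691406, 293.66680908203125), 46.49409103393555)
[ 33  86  17  19 115] [310.79130435 224.86956522] [ 0.40509034 -0.00698285  0.07435786] [0.45447029 0.03760186 0.13629672] [0.43014916 0.01584042 0.12794937] 0.13009925752897983
((430.0467224121094, 15.338390350341797), (45.756839752197266, 39.51249313354492), 32.25400161743164)
[ 33  87  17  18 103] [310.87378641 225.19417476] [ 0.40509034 -0.00698285  0.09061207] [0.45175697 0.03746069 0.13629672] [0.42925872 0.0155966  0.1282917 ] 0.1305363156566194
((429.7782897949219, 15.20102310180664), (44.20708084106445, 39.325103759765625), 28.093671798706055)
```

>>> carry_out(
  steps=[
    {"dp": [-0.0269, -0.0298, 0], "angular": [0, 0, 0], "claw": 1},
    {"dp": [-0.0269, -0.0298, 0], "angular": [0, 0, 0], "claw": 1},
    {"dp": [-0.0269, -0.0298, 0], "angular": [0, 0, 0], "claw": 1},
    {"dp": [-0.0269, -0.0298, 0], "angular": [0, 0, 0], "claw": 1},
    {"dp": [-0.0269, -0.0298, 0], "angular": [0, 0, 0], "claw": 1},
  ],
)

```text
time_s: 0.52
tcp_pos: [0.3303, 0.3655, 0.2478]
ee_rot: [-0.004, 0.225, 0.974, -0.001]
wrist_force: [0.6, -0.0, 0.2]
opening: 0.0852
```

>>> carry_out(
  steps=[
    {"dp": [-0.027, -0.0295, 0], "angular": [0, 0, 0], "claw": 1},
    {"dp": [-0.027, -0.0295, 0], "angular": [0, 0, 0], "claw": 1},
    {"dp": [-0.027, -0.0295, 0], "angular": [0, 0, 0], "claw": 1},
    {"dp": [-0.027, -0.0295, 0], "angular": [0, 0, 0], "claw": 1},
    {"dp": [-0.027, -0.0295, 0], "angular": [0, 0, 0], "claw": 1},
  ],
)

```text
time_s: 0.93
tcp_pos: [0.3863, 0.1647, 0.2465]
ee_rot: [-0.004, 0.224, 0.975, -0.002]
wrist_force: [0.9, -0.1, -0.1]
opening: 0.0856
```

>>> carry_out(
  steps=[
    {"dp": [-0.027, -0.0295, 0], "angular": [0, 0, 0], "claw": 1},
    {"dp": [-0.027, -0.0295, 0], "angular": [0, 0, 0], "claw": 1},
    {"dp": [-0.027, -0.0295, 0], "angular": [0, 0, 0], "claw": 1},
    {"dp": [0, 0, 0], "angular": [0, 0, 0], "claw": 1},
  ],
)

```text
time_s: 1.27
tcp_pos: [0.4211, 0.0364, 0.2463]
ee_rot: [-0.004, 0.229, 0.973, -0.003]
wrist_force: [0.4, -0.3, -0.0]
opening: 0.0856
```

```bash
python3 - <<'E'
from bench import sense,get_image
import cv2,numpy as np,pickle
s=sense();p,d=get_image('wrist');pickle.dump((s,p,d),open('pics/w1.pkl','wb'));cv2.imwrite('pics/w1.png',p[:,:,::-1])
print(s['tcp_pos'],s['ee_rot'],s['joint_positions'])
E
```

```text
[0.42111941 0.03640241 0.24632832] [-0.00366878  0.22867344  0.97349097 -0.0032149 ] [-0.10929848  0.20438799 -0.04578314  2.0001665   0.01539834  0.94651812
  0.94612985]
```

View pics/w1.png

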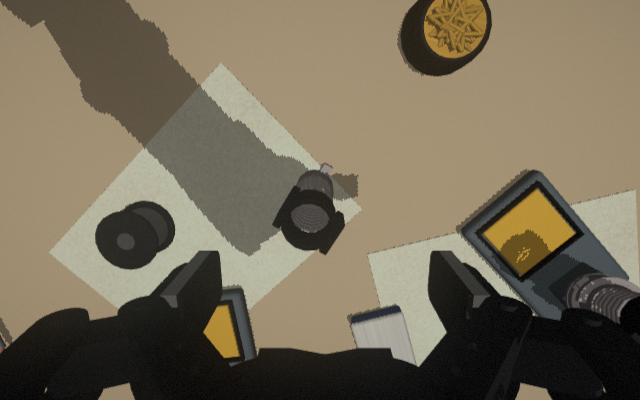

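```bash
python3 - <<'E'
import pickle,cv2
s,p,d=pickle.load(open('pics/w1.pkl','rb'))
a=cv2.resize(p[150:270,250:380],None,fx=5,fy=5,interpolation=cv2.INTER_CUBIC);a=cv2.convertScaleAbs(a,alpha=1.8,beta=20);cv2.imwrite('pics/w1z.png',a[:,:,::-1])
E
```

```text
(no output)
```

View pics/w1z.png

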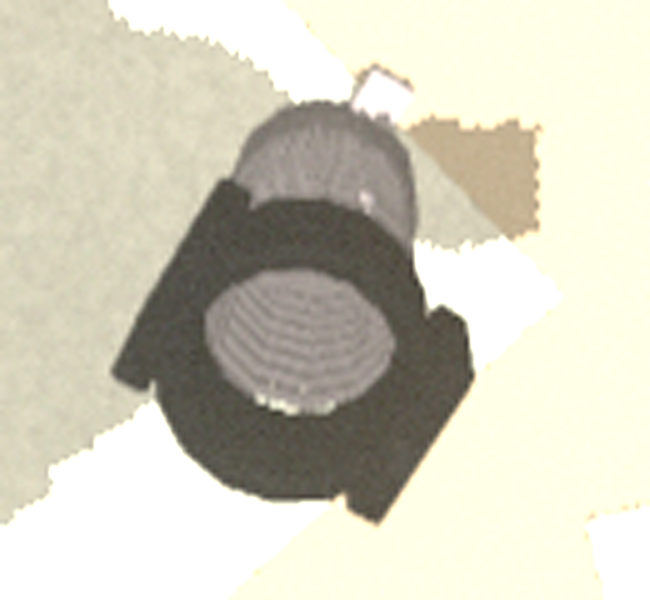

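```bash
python3 - <<'E'
import pickle
from h import *
s,p,d=pickle.load(open('pics/w1.pkl','rb'))
C=wcam(s,calibration('wrist'))
f=lambda x,y,z:ray('wrist',250+x/5-.4,150+y/5-.4,z=z,C=C)
ctr=f(300,342,.13); print('mouth',ctr)
pts={'L1':f(218,180,.13),'L2':f(113,373,.13),'R1':f(445,308,.13),'R2':f(345,497,.13),'R3':f(472,372,.13),'R4':f(378,522,.13),'bot':f(290,500,.13),'top':f(310,198,.13)}
for k,v in pts.items(): print(k,v[:2],(v-ctr)[:2]*1000)
lug=f(385,92,.013);print('lug',lug, np.degrees(np.arctan2(*(lug-ctr)[1::-1])),np.linalg.norm((lug-ctr)[:2]))
e=pts['L1']-pts['L2'];print('edge',np.degrees(np.arctan2(e[1],e[0])),np.linalg.norm(e))
e=pts['R3']-pts['R4'];print('edge',np.degrees(np.arctan2(e[1],e[0])),np.linalg.norm(e))
# depth-based ring top
c=C;vv,uu=np.mgrid[150:270,250:380]
dd=d[150:270,250:380]
K=np.stack([(uu-c['cx'])/c['fx'],(vv-c['cy'])/c['fy'],np.ones(uu.shape)],-1)*dd[...,None]
W=(K-c['t'])@c['R']
m=(W[...,2]>.122)&(W[...,2]<.14)
q=W[m];print(len(q),np.median(q[:,2]),q.mean(0))
r=cv2.minAreaRect(q[:,:2].astype(np.float32)*1000);print(r)
x=(q-ctr)[:,:2]
for a in np.radians([40,50,55,60,65,70,75]):
    n=np.array([-np.sin(a),np.cos(a)]);t=x@n;print(round(np.degrees(a)),np.percentile(t,[0.5,99.5]))
E
```

```text
mouth [0.42563363 0.02061139 0.13      ]
L1 [0.39927696 0.02115015] [-26.35667381   0.53876646]
L2 [ 0.41782032 -0.00581723] [ -7.8133137 -26.4286173]
R1 [0.43029017 0.04154343] [ 4.656535   20.93204663]
R2 [0.44989985 0.01564727] [24.26622319 -4.96411983]
R3 [0.44069422 0.04082817] [15.06059003 20.21678373]
R4 [0.45560757 0.01824117] [29.97394383 -2.37021856]
bot [0.44673534 0.00815447] [ 21.101708   -12.45691467]
top [0.40732931 0.03156151] [-18.30431785  10.95012065]
lug [0.41579825 0.03865033 0.013     ] 118.60056679817663 0.020545999391048914
edge 124.51326029937384 0.03272760289090417
edge 123.43529211967363 0.027066229769087576
1614 0.12937059554017571 [0.42965642 0.01739852 0.12876099]
((430.2030334472656, 17.128326416015625), (46.20934295654297, 40.49225997924805), 32.38565444946289)
40 [-0.02495755  0.0143749 ]
50 [-0.02518921  0.01426425]
55 [-0.02585987  0.01495766]
60 [-0.02649041  0.0161616 ]
65 [-0.0275045   0.01734942]
70 [-0.02831335  0.01843479]
75 [-0.02880798  0.01936771]
```

```bash
cat >> h.py <<'E'
def Rt(s):
    q=np.array(s['ee_rot']);return Ro.from_quat([q[1],q[2],q[3],q[0]]).as_matrix()
def go(pos,Rg):
    from bench import sense
    s=sense();R=Rt(s)
    rv=np.degrees(Ro.from_matrix(R.T@Rg).as_rotvec());dp=R.T@(np.array(pos)-s['tcp_pos'])
    print('t',round(s['time_s'],2),'tcp',s['tcp_pos'].round(4),'angular',rv.round(2),'dp',dp.round(4),'q7',s['joint_positions'][6].round(3),'F',np.round(s['wrist_force'],1),'open',round(s['opening'],4))
    return s
def frame(yaw_y,zt=(0,0,-1)):
    # tool frame, z along zt, y horizontal-ish at world yaw
    z=np.array(zt,float);z/=np.linalg.norm(z)
    y=np.array([np.cos(yaw_y),np.sin(yaw_y),0]);y-=z*(y@z);y/=np.linalg.norm(y)
    return np.stack([np.cross(y,z),y,z],1)
E
python3 - <<'E'
from h import *
go([.430,.0168,.2],frame(np.radians(33.3)))
E
```

```text
t 1.32 tcp [0.4203 0.0397 0.2462] angular [-0.48 -0.3  30.36] dp [-0.0191 -0.0159  0.0462] q7 0.942 F [ 0.   1.4 -0.1] open 0.0857
```

>>> carry_out(
  steps=[
    {"dp": [-0.006, -0.005, 0.0], "angular": [-0.2, -0.1, 6.5], "claw": 1},
    {"dp": [-0.006, -0.005, 0.0], "angular": [-0.2, -0.1, 6.5], "claw": 1},
    {"dp": [-0.006, -0.005, 0.0], "angular": [-0.1, -0.1, 6.5], "claw": 1},
    {"dp": [0, 0, 0], "angular": [0, 0, 6.5], "claw": 1},
    {"dp": [0, 0, 0.0], "angular": [0, 0, 4], "claw": 1},
  ],
)

```text
time_s: 1.73
tcp_pos: [0.4261, 0.0193, 0.2452]
ee_rot: [-0.002, 0.481, 0.877, 0.001]
wrist_force: [0.2, -0.7, -0.7]
opening: 0.0855
```

```bash
python3 - <<'E'
from h import *
go([.430,.0168,.2],frame(np.radians(33.3)))
E
```

```text
t 1.73 tcp [0.4261 0.0193 0.2452] angular [-0.04 -0.26 -0.85] dp [-0.0044  0.002   0.0451] q7 0.487 F [ 0.2 -0.7 -0.7] open 0.0855
```

>>> carry_out(
  steps=[
    {"dp": [-0.0044, 0.002, 0.0], "angular": [0, -0.2, -0.8], "claw": 1},
    {"dp": [0, 0, 0], "angular": [0, 0, 0], "claw": 1},
  ],
)

```text
time_s: 1.9
tcp_pos: [0.43, 0.0185, 0.2448]
ee_rot: [-0.001, 0.474, 0.881, -0.0]
wrist_force: [0.6, -0.1, 0.2]
opening: 0.0856
```

```bash
python3 - <<'E'
from h import *
from bench import sense,get_image
import pickle
s=go([.430,.0168,.2],frame(np.radians(33.3)))
p,d=get_image('wrist');pickle.dump((s,p,d),open('pics/w2.pkl','wb'));cv2.imwrite('pics/w2.png',p[:,:,::-1])
c=C=wcam(s,calibration('wrist'))
vv,uu=np.mgrid[0:400,0:640]
K=np.stack([(uu-c['cx'])/c['fx'],(vv-c['cy'])/c['fy'],np.ones(uu.shape)],-1)*d[...,None]
W=(K-c['t'])@c['R']
m=(W[...,2]>.122)&(W[...,2]<.14)&(np.hypot(W[...,0]-.43,W[...,1]-.017)<.04)
q=W[m];print(len(q),np.median(q[:,2]))
print(cv2.minAreaRect(q[:,:2].astype(np.float32)*1000))
# brackets
hs=cv2.cvtColor(p,cv2.COLOR_RGB2HSV)
m2=m&(hs[...,2]<70);q=W[m2];r=cv2.minAreaRect(q[:,:2].astype(np.float32)*1000);print(len(q),r)
go([.430,.0168,.2],frame(np.radians(33.3)))
E
```

```text
t 1.9 tcp [0.43   0.0185 0.2448] angular [-0.07 -0.09  0.11] dp [-0.0015 -0.0009  0.0448] q7 0.502 F [ 0.6 -0.1  0.2] open 0.0856
1636 0.1294667048187142
((430.2680969238281, 17.02534294128418), (45.56555938720703, 40.69577407836914), 32.725730895996094)
1569 ((430.0329284667969, 17.391273498535156), (45.56555938720703, 39.8257942199707), 32.725730895996094)
t 1.95 tcp [0.4296 0.0188 0.2448] angular [-0.09 -0.13  0.09] dp [-0.002  -0.0007  0.0448] q7 0.502 F [0.3 0.5 0.5] open 0.0851
```

View pics/w2.png

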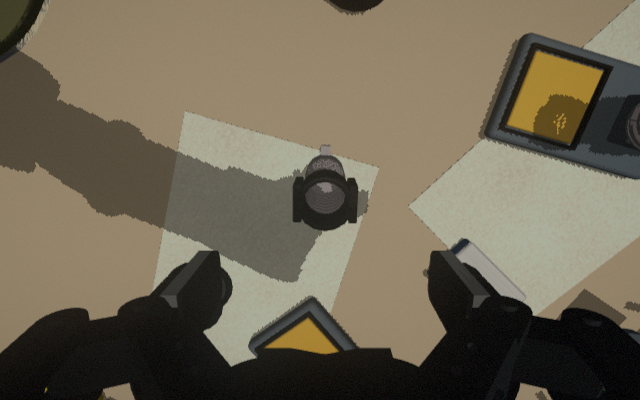

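The holder ring is at (325,200) with both flats upright in the picture, so it is square between the pads. I'm going down.

>>> carry_out(
  steps=[
    {"dp": [-0.0018, -0.0008, 0.02], "angular": [0, -0.1, 0], "claw": 1},
    {"dp": [0, 0, 0.03], "angular": [0, 0, 0], "claw": 1},
    {"dp": [0, 0, 0.03], "angular": [0, 0, 0], "claw": 1},
    {"dp": [0, 0, 0.02], "angular": [0, 0, 0], "claw": 1},
    {"dp": [0, 0, 0], "angular": [0, 0, 0], "claw": 1},
  ],
)

```text
time_s: 2.37
tcp_pos: [0.432, 0.0201, 0.1432]
ee_rot: [0.002, 0.467, 0.884, 0.002]
wrist_force: [0.1, -0.1, 0.5]
opening: 0.0852
```

```bash
python3 - <<'E'
from h import *
go([.430,.017,.117],frame(np.radians(33.2)))
E
```

```text
t 2.37 tcp [0.432  0.0201 0.1432] angular [0.32 0.08 1.16] dp [-0.0014 -0.0036  0.0262] q7 0.527 F [ 0.1 -0.1  0.5] open 0.0852
```

>>> carry_out(
  steps=[
    {"dp": [-0.0014, -0.0036, 0.005], "angular": [0.3, 0.1, 1.2], "claw": 1},
    {"dp": [0, 0, 0.012], "angular": [0, 0, 0], "claw": 1},
    {"dp": [0, 0, 0.008], "angular": [0, 0, 0], "claw": 1},
    {"dp": [0, 0, 0.0], "angular": [0, 0, 0], "claw": 1},
  ],
)

```text
time_s: 2.7
tcp_pos: [0.4305, 0.0175, 0.1189]
ee_rot: [-0.0, 0.475, 0.88, 0.0]
wrist_force: [-1.2, -0.5, -0.3]
opening: 0.0854
```

```bash
python3 - <<'E'
from h import *
go([.430,.017,.117],frame(np.radians(33.2)))
E
```

```text
t 2.7 tcp [0.4305 0.0175 0.1189] angular [ 0.03 -0.05  0.07] dp [-0.0001 -0.0007  0.0019] q7 0.52 F [-1.2 -0.5 -0.3] open 0.0854
```

>>> carry_out(
  steps=[
    {"dp": [0, -0.0006, 0.001], "angular": [0, 0, 0], "claw": 0},
    {"dp": [0, 0, 0], "angular": [0, 0, 0], "claw": 0},
    {"dp": [0, 0, 0], "angular": [0, 0, 0], "claw": 0},
    {"dp": [0, 0, 0], "angular": [0, 0, 0], "claw": 0},
    {"dp": [0, 0, 0], "angular": [0, 0, 0], "claw": 0},
  ],
  force=60,
)

```text
time_s: 3.12
tcp_pos: [0.4316, 0.0171, 0.1209]
ee_rot: [0.002, 0.475, 0.88, 0.002]
wrist_force: [0.3, -0.5, -1.8]
opening: 0.0454
```

>>> carry_out(
  steps=[
    {"dp": [0, 0, 0], "angular": [0, 0, 0], "claw": 0},
    {"dp": [0, 0, 0], "angular": [0, 0, 0], "claw": 0},
  ],
)

```text
time_s: 3.28
tcp_pos: [0.4318, 0.0171, 0.1214]
ee_rot: [0.002, 0.475, 0.88, 0.002]
wrist_force: [0.1, 0.5, -2.5]
opening: 0.0449
```

```bash
python3 - <<'E'
from h import *
go([.430,.017,.117],frame(np.radians(33.2)))
E
```

```text
t 3.28 tcp [0.4318 0.0171 0.1214] angular [0.3  0.09 0.07] dp [ 0.0009 -0.0016  0.0044] q7 0.521 F [ 0.1  0.5 -2.5] open 0.0449
```

>>> carry_out(
  steps=[
    {"dp": [0, 0, -0.03], "angular": [0, 0, 0], "claw": 0},
    {"dp": [0, 0, -0.035], "angular": [0, 0, 0], "claw": 0},
    {"dp": [0, 0, -0.035], "angular": [0, 0, 0], "claw": 0},
    {"dp": [0, 0, -0.035], "angular": [0, 0, 0], "claw": 0},
    {"dp": [0, 0, -0.02], "angular": [0, 0, 0], "claw": 0},
  ],
)

```text
time_s: 3.7
tcp_pos: [0.4273, 0.0167, 0.278]
ee_rot: [-0.004, 0.475, 0.88, -0.002]
wrist_force: [-0.1, 0.7, -1.4]
opening: 0.0457
```

```bash
python3 - <<'E'
from h import *
go([.430,.017,.117],frame(np.radians(33.2)))
p=np.load('pics/top0.npz');im=p['p'];d=p['d']
hs=cv2.cvtColor(im,cv2.COLOR_RGB2HSV)
c=calibration('top')
# sponge
m=cv2.inRange(hs,(18,120,70),(35,255,255))
n,l,st,ce=cv2.connectedComponentsWithStats(m)
i=l[196,374];pts=np.argwhere(l==i)[:,::-1].astype(np.float32)
r=cv2.minAreaRect(pts);b=cv2.boxPoints(r);print('sponge box',[ray('top',*x,z=.024)[:2].round(4) for x in b])
w=[ray('top',*x,z=.024)[:2] for x in pts];w=np.array(w,np.float32);r=cv2.minAreaRect(w*1000);print(r)
# stand outline: not table tan, not paper
sub=slice(140,225),slice(345,412)
a=im.astype(int)
m=((a[...,2]>=a[...,0]-4)&(hs[...,2]<85))|((m>0)) 
mm=np.zeros(m.shape,np.uint8);mm[sub]=m[sub]
mm=cv2.morphologyEx(mm,cv2.MORPH_CLOSE,np.ones((5,5)))
n,l,st,ce=cv2.connectedComponentsWithStats(mm);k=1+np.argmax(st[1:,4]);print(st[k])
ct,_=cv2.findContours((l==k).astype(np.uint8),0,2);ct=max(ct,key=len)
w=np.array([ray('top',*x[0],z=.02)[:2] for x in ct],np.float32)*1000
r=cv2.minAreaRect(w);print('base',r,[x.round(1) for x in cv2.boxPoints(r)])
o=im.copy();cv2.drawContours(o,[ct],-1,(255,0,0),1);cv2.imwrite('pics/stand.png',cv2.resize(o[140:225,345:412],None,fx=8,fy=7)[:,:,::-1])
E
```

```text
t 3.7 tcp [0.4273 0.0167 0.278 ] angular [-0.41 -0.28  0.08] dp [-0.002   0.0036  0.1609] q7 0.501 F [-0.1  0.7 -1.4] open 0.0457
sponge box [array([ 0.5016, -0.1293]), array([ 0.5666, -0.1517]), array([ 0.5441, -0.2179]), array([ 0.4792, -0.1953])]
((523.0093994140625, -173.58218383789062), (69.83379364013672, 68.60331726074219), 70.77899932861328)
[ 355  153   48   62 1721]
base ((560.064453125, -185.6793212890625), (99.7912368774414, 169.00177001953125), 71.2486343383789) [array([ 464. , -205.8], dtype=float32), array([ 624. , -260.1], dtype=float32), array([ 656.1, -165.6], dtype=float32), array([ 496.1, -111.3], dtype=float32)]
```

View pics/stand.png

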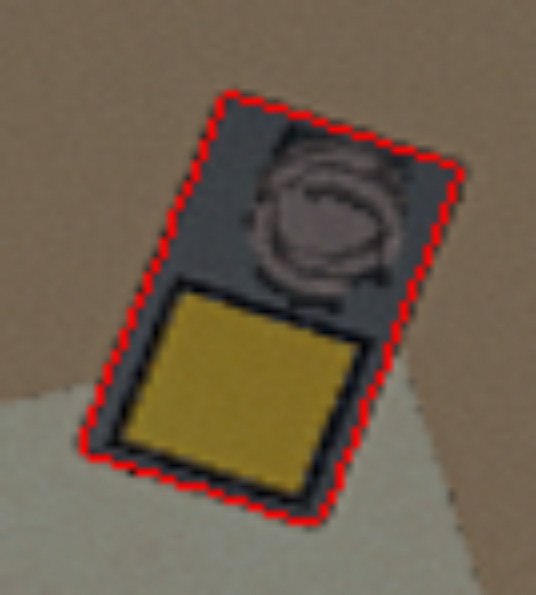

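The base outline measures 99.8 x 169.0 mm, against 100 x 170 given. The stand centre is (0.560,-0.186) with yaw -18.8 deg. Next I work out the pre-insertion pose.

```bash
cat >> h.py <<'E'
YAW=np.radians(-18.8);SC=np.array([.5601,-.1857,0])
def cupR(yaw=YAW):
    ex=np.array([np.cos(yaw),np.sin(yaw),0]);ez=np.array([0,0,1.])
    cz=-.5*ex+np.sqrt(.75)*ez;cx=np.sqrt(.75)*ex+.5*ez
    return np.stack([cx,np.cross(cz,cx),cz],1)
CR=cupR();CO=SC+.04*np.array([np.cos(YAW),np.sin(YAW),0])+[0,0,.064]
def toolR(phi):  # phi deg: lug angle from cup x toward y
    a=np.radians(phi);hy=-np.sin(a)*CR[:,0]+np.cos(a)*CR[:,1]
    y=-hy;z=-CR[:,2];return np.stack([np.cross(y,z),y,z],1)
def plan(h,phi,L=.119,off=(0,0)):
    off=np.array(off)
    return go(CO+CR[:,2]*(h+L)+CR[:,:2]@off,toolR(phi))
E
python3 - <<'E'
from h import *
print(CO,CO+.032*CR[:,2]);print(CR.round(3))
print(CO+CR[:,2]*.179)
plan(.07,60)
E
```

```text
[ 0.59796597 -0.19859063  0.064     ] [ 0.58281958 -0.19343438  0.09171281]
[[ 0.82   0.322 -0.473]
 [-0.279  0.947  0.161]
 [ 0.5    0.     0.866]]
[ 0.51324086 -0.16974785  0.21901855]
t 3.7 tcp [0.4273 0.0167 0.278 ] angular [-32.61  -6.19  80.04] dp [-0.1993 -0.0331  0.0496] q7 0.501 F [-0.1  0.7 -1.4] open 0.0457
```

>>> carry_out(
  steps=[
    {"dp": [0, 0, 0], "angular": [-2.6, -0.5, 6.4], "claw": 0},
    {"dp": [0, 0, 0], "angular": [-2.6, -0.5, 6.4], "claw": 0},
    {"dp": [0, 0, 0], "angular": [-2.6, -0.5, 6.4], "claw": 0},
    {"dp": [0, 0, 0], "angular": [-2.6, -0.5, 6.4], "claw": 0},
    {"dp": [0, 0, 0], "angular": [-2.6, -0.5, 6.4], "claw": 0},
  ],
)

```text
time_s: 4.12
tcp_pos: [0.4308, 0.0166, 0.2846]
ee_rot: [0.073, 0.7, 0.704, 0.092]
wrist_force: [-0.7, 0.3, -1.4]
opening: 0.0452
```

>>> carry_out(
  steps=[
    {"dp": [0, 0, 0], "angular": [-2.6, -0.5, 6.4], "claw": 0},
    {"dp": [0, 0, 0], "angular": [-2.6, -0.5, 6.4], "claw": 0},
    {"dp": [0, 0, 0], "angular": [-2.6, -0.5, 6.4], "claw": 0},
    {"dp": [0, 0, 0], "angular": [-2.6, -0.5, 6.4], "claw": 0},
    {"dp": [0, 0, 0], "angular": [-2.6, -0.5, 6.4], "claw": 0},
  ],
)

```text
time_s: 4.53
tcp_pos: [0.4278, 0.0151, 0.2841]
ee_rot: [0.132, 0.846, 0.489, 0.164]
wrist_force: [0.6, 0.2, -1.5]
opening: 0.0447
```

```bash
python3 - <<'E'
from h import *
plan(.09,60)
E
```

```text
t 4.53 tcp [0.4278 0.0151 0.2841] angular [-7.14 -1.7  17.77] dp [-0.1295  0.1284  0.0758] q7 -0.95 F [ 0.6  0.2 -1.5] open 0.0447
```

>>> carry_out(
  steps=[
    {"dp": [0, 0, 0], "angular": [-2.4, -0.6, 5.9], "claw": 0},
    {"dp": [0, 0, 0], "angular": [-2.4, -0.6, 5.9], "claw": 0},
    {"dp": [0, 0, 0], "angular": [-2.4, -0.6, 5.9], "claw": 0},
  ],
)

```text
time_s: 4.78
tcp_pos: [0.4259, 0.0142, 0.2833]
ee_rot: [0.157, 0.892, 0.381, 0.188]
wrist_force: [-0.1, 0.6, -0.9]
opening: 0.0447
```

```bash
python3 - <<'E'
from h import *
plan(.09,60)
E
```

```text
t 4.78 tcp [0.4259 0.0142 0.2833] angular [-1.91 -0.12  4.77] dp [-0.0937  0.1475  0.0915] q7 -1.5 F [-0.1  0.6 -0.9] open 0.0447
```

>>> carry_out(
  steps=[
    {"dp": [-0.018, 0.028, 0.016], "angular": [-0.8, 0, 2], "claw": 0},
    {"dp": [-0.018, 0.028, 0.016], "angular": [-0.8, 0, 2], "claw": 0},
    {"dp": [-0.018, 0.028, 0.016], "angular": [0, 0, 0], "claw": 0},
    {"dp": [-0.018, 0.028, 0.016], "angular": [0, 0, 0], "claw": 0},
    {"dp": [-0.01, 0.015, 0.008], "angular": [0, 0, 0], "claw": 0},
  ],
)

```text
time_s: 5.2
tcp_pos: [0.4735, -0.1248, 0.257]
ee_rot: [0.16, 0.903, 0.344, 0.203]
wrist_force: [0.9, 1.6, -1.1]
opening: 0.0447
```

```bash
python3 - <<'E'
from h import *
s=plan(.09,60);print(s['joint_positions'].round(3))
from bench import get_image
import pickle
s=plan(.09,60)
p,d=get_image('wrist');pickle.dump((s,p,d),open('pics/w3.pkl','wb'));cv2.imwrite('pics/w3.png',p[:,:,::-1])
E
```

```text
t 5.2 tcp [ 0.4735 -0.1248  0.257 ] angular [-0.45 -0.54  0.27] dp [-0.0131  0.0377  0.0285] q7 -0.857 F [ 0.9  1.6 -1.1] open 0.0447
[ 0.015  0.089  0.157  2.27   0.202  0.272 -0.857]
t 5.2 tcp [ 0.4735 -0.1248  0.257 ] angular [-0.45 -0.54  0.27] dp [-0.0131  0.0377  0.0285] q7 -0.857 F [ 0.9  1.6 -1.1] open 0.0447
```

View pics/w3.png

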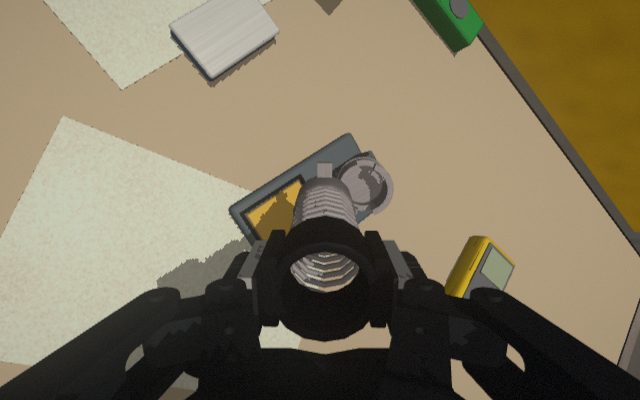

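```bash
cat > ov.py <<'E'
from h import *
import pickle,sys
def ov(f,out,L=.119,box=(260,130,430,260),k=4.5):
    s,p,d=pickle.load(open(f,'rb'));C=wcam(s,calibration('wrist'))
    x0,y0,x1,y1=box
    a=cv2.resize(p[y0:y1,x0:x1],None,fx=k,fy=k,interpolation=cv2.INTER_CUBIC);a=cv2.convertScaleAbs(a,alpha=1.6,beta=15)
    def mk(X,col):
        u=proj('wrist',X,C);q=((u-[x0,y0]+.5)*k).astype(int);cv2.circle(a,tuple(int(v) for v in q),3,col,-1)
    t=np.radians(np.arange(0,360,15))
    for b in t: mk(CO+.032*CR[:,2]+CR[:,0]*.021*np.cos(b)+CR[:,1]*.021*np.sin(b),(255,0,0))
    for sg in(1,-1):
        b=np.radians(60)
        mk(CO+.032*CR[:,2]+sg*.024*(CR[:,0]*np.cos(b)+CR[:,1]*np.sin(b)),(0,255,0))
    R=Rt(s);T=s['tcp_pos']
    mk(T+R@[.029,0,L-.013],(0,0,255));mk(T+R@[.0,0,L],(0,255,255));mk(T+R@[.029,.005,L-.006],(0,0,255));mk(T+R@[.029,-.005,L-.006],(0,0,255))
    cv2.imwrite(out,a[:,:,::-1])
    return s,p,d,C
E
python3 - <<'E'
from ov import *
s,p,d,C=ov('pics/w3.pkl','pics/w3o.png')
E
```

```text
(no output)
```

View pics/w3o.png

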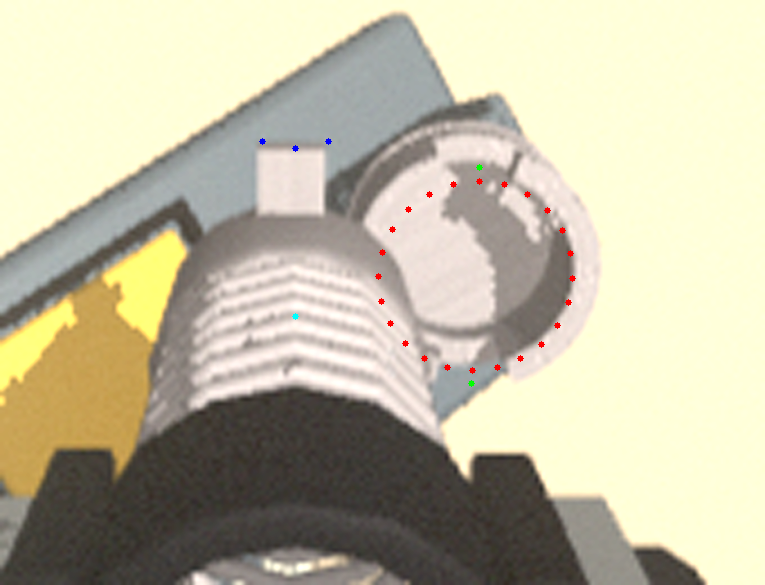

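```bash
python3 - <<'E'
from h import *
import pickle
s,p,d=pickle.load(open('pics/w3.pkl','rb'));c=wcam(s,calibration('wrist'))
def cloud(d,c):
    vv,uu=np.mgrid[0:400,0:640]
    K=np.stack([(uu-c['cx'])/c['fx'],(vv-c['cy'])/c['fy'],np.ones(uu.shape)],-1)*d[...,None]
    W=(K-c['t'])@np.array(c['R']);W[d<=0]=9;return W
W=cloud(d,c);P=(W-CO)@CR
# image: cup-frame raster of height
def raster(P,col,out):
    m=(np.hypot(P[...,0],P[...,1])<.045)&(P[...,2]>-.02)&(P[...,2]<.045)
    a=np.zeros((540,540,3),np.uint8)
    for x,y,z in P[m]:
        h=int(np.clip((z+.01)/.05*170,0,170));q=(int(270+y*6000),int(270-x*6000))
        cv2.circle(a,q,4,tuple(int(v) for v in cv2.cvtColor(np.uint8([[[h,255,255]]]),cv2.COLOR_HSV2BGR)[0,0]),-1)
    for r in(21,27): cv2.circle(a,(270,270),r*6,(255,255,255),1)
    cv2.imwrite(out,a)
raster(P,None,'pics/r3.png')
z=P[...,2];rr=np.hypot(P[...,0],P[...,1]);m=(rr<.034)&(z>.022)&(z<.042)
print(np.histogram(z[m],bins=np.arange(.022,.043,.001)))
t=np.load('pics/top0.npz');Wt=cloud(t['d'],calibration('top'));Pt=(Wt-CO)@CR;raster(Pt,None,'pics/rt.png')
z=Pt[...,2];rr=np.hypot(Pt[...,0],Pt[...,1]);m=(rr<.034)&(z>.022)&(z<.042);print(np.histogram(z[m],bins=np.arange(.022,.043,.001))[0])
m=(rr<.014);print('floor',np.median(z[m]))
E
```

```text
(array([ 11,  15,  10,  16,  12,  24,  13,  39, 184, 248,  73,   4,   0,
         0,   0,   0,   0,   0,   0,   0]), array([0.022, 0.023, 0.024, 0.025, 0.026, 0.027, 0.028, 0.029, 0.03 ,
       0.031, 0.032, 0.033, 0.034, 0.035, 0.036, 0.037, 0.038, 0.039,
       0.04 , 0.041, 0.042]))
[ 2  3  2  5  7  7  8 12 13 17 18 11  6  2  1  0  0  0  0  0]
floor -0.0002536422941659362
```

View pics/r3.png

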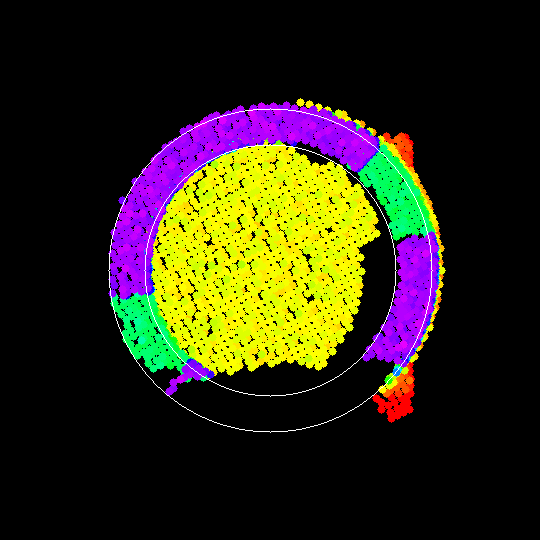

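View pics/rt.png

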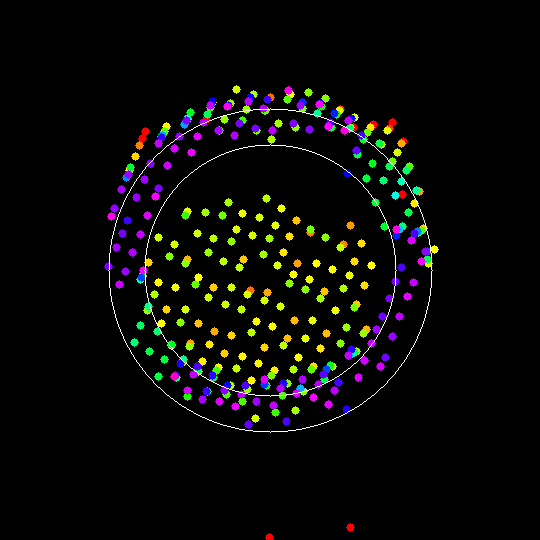

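```bash
cat >> h.py <<'E'
def cloud(d,c):
    vv,uu=np.mgrid[0:400,0:640]
    K=np.stack([(uu-c['cx'])/c['fx'],(vv-c['cy'])/c['fy'],np.ones(uu.shape)],-1)*d[...,None]
    W=(K-c['t'])@np.array(c['R']);W[d<=0]=9;return W
E
python3 - <<'E'
from h import *
import pickle
from scipy.optimize import least_squares
s,p,d=pickle.load(open('pics/w3.pkl','rb'));c=wcam(s,calibration('wrist'))
W=cloud(d,c);P=(W-CO)@CR
z=P[...,2];rr=np.hypot(P[...,0],P[...,1]);m=(rr<.034)&(z>.029)&(z<.034)
Q=P[m][:,:2]*1000;ang=np.degrees(np.arctan2(Q[:,1],Q[:,0]))
# soft annulus fit
f=lambda o:np.maximum(0,np.hypot(*(Q-o).T)-26.9)+np.maximum(0,21.1-np.hypot(*(Q-o).T))
r=least_squares(f,[0,0],loss='soft_l1',f_scale=.3);print('annulus centre mm',r.x,np.abs(r.fun).mean())
# plane of rim
A=P[m];cf=np.linalg.lstsq(np.c_[A[:,:2],np.ones(len(A))],A[:,2],rcond=None)[0];print('rim plane tilt deg',np.degrees(cf[:2]),'h',cf[2])
h=np.histogram(ang,bins=np.arange(-180,181,5));print([(int(b),int(n)) for n,b in zip(*h)])
g=(rr>.021)&(rr<.027)&(z>.009)&(z<.016);G=P[g];a=np.degrees(np.arctan2(G[:,1]-r.x[1]/1000,G[:,0]-r.x[0]/1000))
for lo,hi in((0,120),(-180,-60)):
    q=a[(a>lo)&(a<hi)];print('slot',len(q),np.percentile(q,[1,5,50,95,99]),np.median(z[g]))
# holder in tool frame
T=(W-s['tcp_pos'])@Rt(s)
L=(T[...,0]>.0215)&(T[...,0]<.034)&(np.abs(T[...,1])<.015)&(T[...,2]>.08)&(T[...,2]<.13)
q=T[L];print('lug',len(q),q.min(0),q.max(0),np.median(q,0))
cyl=(np.abs(T[...,1])<.022)&(T[...,0]>.005)&(T[...,0]<.0215)&(T[...,2]>.05)&(T[...,2]<.13)
q=T[cyl]
for a0 in np.arange(.03,.12,.01):
    k=q[(q[:,2]>a0)&(q[:,2]<a0+.01)]
    if len(k)>15:
        f=lambda o:np.hypot(k[:,0]-o[0],k[:,1]-o[1])-o[2]
        o=least_squares(f,[0,0,.019]).x;print(round(a0,3),len(k),o.round(4))
E
```

```text
annulus centre mm [0.59547178 0.67922885] 0.008882334316250826
rim plane tilt deg [0.40587892 0.08657255] h 0.031100172665276853
[(-180, 0), (-175, 0), (-170, 0), (-165, 0), (-160, 0), (-155, 0), (-150, 3), (-145, 9), (-140, 2), (-135, 0), (-130, 0), (-125, 0), (-120, 0), (-115, 0), (-110, 0), (-105, 0), (-100, 13), (-95, 13), (-90, 13), (-85, 14), (-80, 11), (-75, 17), (-70, 12), (-65, 13), (-60, 15), (-55, 12), (-50, 16), (-45, 13), (-40, 13), (-35, 14), (-30, 13), (-25, 15), (-20, 16), (-15, 14), (-10, 13), (-5, 13), (0, 14), (5, 14), (10, 13), (15, 14), (20, 14), (25, 15), (30, 13), (35, 14), (40, 5), (45, 0), (50, 0), (55, 0), (60, 0), (65, 0), (70, 0), (75, 7), (80, 14), (85, 15), (90, 14), (95, 15), (100, 14), (105, 14), (110, 15), (115, 13), (120, 15), (125, 8), (130, 1), (135, 0), (140, 0), (145, 0), (150, 0), (155, 0), (160, 0), (165, 0), (170, 0), (175, 0)]
slot 88 [35.6424982  37.40022438 56.08060703 75.39386509 76.94771309] 0.011131998809689042
slot 77 [-144.8688107  -140.21052815 -116.31180845 -101.20938459  -66.99112853] 0.011131998809689042
lug 178 [ 0.02156086 -0.00550111  0.10553711] [0.02859305 0.00399656 0.11317471] [ 0.02544929 -0.00076228  0.1073245 ]
0.05 335 [-0.0014 -0.0008  0.0185]
0.06 267 [-0.0014 -0.0007  0.0185]
0.07 216 [-0.0015 -0.0008  0.0186]
0.08 337 [-0.0007 -0.0009  0.0189]
0.09 157 [-0.0005 -0.0009  0.0194]
0.1 184 [ 0.0014 -0.001   0.0181]
0.11 43 [-0.0009 -0.001   0.0196]
```

```bash
cat >> h.py <<'E'
HO=np.array([-.0009,-.0008,.119])
CC=np.array([.0006,.0007,-.0009])
def plan(h,phi,off=(0,0)):
    R=toolR(phi);foot=CO+CR@(CC+[off[0],off[1],h])
    s=go(foot-R@HO,R)
    R=Rt(s);f=CR.T@(s['tcp_pos']+R@HO-CO)-CC;hx=CR.T@R[:,0]
    print('foot in cup mm',(f*1000).round(2),'lug deg',np.degrees(np.arctan2(hx[1],hx[0])).round(2),'axis tilt deg',np.degrees((CR.T@-R[:,2])[:2]).round(2))
    print('F cup',(CR.T@s['wrist_force']).round(1),'M cup',(CR.T@s['moment']).round(2))
    return s
E
python3 - <<'E'
from h import *
s=plan(.06,60);print(s['joint_positions'].round(3))
E
```

```text
t 5.25 tcp [ 0.4738 -0.1282  0.2568] angular [-0.37 -0.42  0.23] dp [-0.0093  0.0363  0.0587] q7 -0.846 F [ 1.8 -3.7 -1.3] open 0.0451
foot in cup mm [-27.01  26.65 119.03] lug deg 60.23 axis tilt deg [ 0.11 -0.54]
F cup [ 1.8 -3.  -2.6] M cup [-0.33  0.53  0.01]
[ 0.021  0.091  0.159  2.268  0.197  0.271 -0.846]
```

>>> carry_out(
  steps=[
    {"dp": [-0.009, 0.03, 0.0], "angular": [-0.3, -0.4, 0.2], "claw": 0},
    {"dp": [0, 0.006, 0.015], "angular": [0, 0, 0], "claw": 0},
    {"dp": [0, 0, 0.02], "angular": [0, 0, 0], "claw": 0},
    {"dp": [0, 0, 0.01], "angular": [0, 0, 0], "claw": 0},
    {"dp": [0, 0, 0], "angular": [0, 0, 0], "claw": 0},
  ],
)

```text
time_s: 5.67
tcp_pos: [0.5084, -0.171, 0.2291]
ee_rot: [0.163, 0.906, 0.337, 0.198]
wrist_force: [0.1, -0.1, -1.0]
opening: 0.0454
```

```bash
python3 - <<'E'
from h import *
s=plan(.045,60);print(s['joint_positions'].round(3))
E
```

```text
t 5.67 tcp [ 0.5084 -0.171   0.2291] angular [-0.14  0.21 -0.32] dp [ 0.0036 -0.0016  0.0267] q7 -0.646 F [ 0.1 -0.1 -1. ] open 0.0454
foot in cup mm [-0.84 -4.06 71.72] lug deg 59.68 axis tilt deg [0.23 0.11]
F cup [-0.4 -0.1 -1. ] M cup [-0.03  0.71  0.04]
[ 0.167  0.206  0.107  2.222  0.058  0.197 -0.646]
```

```bash
cat > fk.py <<'E'
from h import *
from scipy.optimize import least_squares
import pickle
D=[([-0.99749392,0.50829555,-0.23751699,1.50114265,0.12571886,1.14891323,-0.1547958],[0.28169425,0.55738929,0.25245225],[-1.74590995e-04,2.31762708e-01,9.72771949e-01,-8.66469274e-04])]
for f in('w1','w2','w3'):
    s=pickle.load(open(f'pics/{f}.pkl','rb'))[0];D.append((s['joint_positions'],s['tcp_pos'],s['ee_rot']))
from bench import sense
s=sense();D.append((s['joint_positions'],s['tcp_pos'],s['ee_rot']))
e=lambda ax,a:Ro.from_euler(ax,a).as_matrix()
def fk(q,k,sg):
    H,a,b,d,ex,ez=k
    R=e('z',sg[0]*q[0])@e('y',q[1]);p=np.array([0,0,H])+R@[0,0,a]
    R=R@e('z',sg[1]*q[2])@[[1,0,0],[0,1,0],[0,0,1]]
    p=p+R@[ex,0,0];R=R@e('y',q[3]);p=p+R@[ez,0,b]
    R=R@e('z',sg[2]*q[4])@e('y',q[5]);p=p+R@[0,0,d]
    R=R@e('z',sg[3]*q[6]);return p,R
best=None
import itertools
for sg in itertools.product((-1,1),repeat=3):
    sg=sg+(1,)
    f=lambda k:np.concatenate([fk(q,k,sg)[0]-np.array(x) for q,x,_ in D])
    r=least_squares(f,[.3,.4,.4,.25,0,0])
    zt=[np.degrees(np.arccos(min(1,fk(q,r.x,sg)[1][:,2]@Rt({'ee_rot':o})[:,2]))) for q,x,o in D]
    v=(np.abs(r.fun).max(),r.x.round(4),sg,np.round(zt,2))
    if best is None or v[0]<best[0]: best=v
if __name__=='__main__': print(best)
E
python3 fk.py
```

```text
(np.float64(0.024907157480095955), array([ 0.1741,  0.6181,  0.3633,  0.3444, -0.0148, -0.0294]), (-1, -1, -1, 1), array([0., 0., 0., 0., 0.]))
```

```bash
cat >> fk.py <<'E'
sg=(-1,-1,-1,1)
def fk2(q,k):
    H,sx,sy,a,ex,b,fx,fy,d,wx=k
    R=e('z',-q[0]);p=np.array([0,0,H])+R@[sx,sy,0];R=R@e('y',q[1]);p=p+R@[0,0,a]
    R=R@e('z',-q[2]);p=p+R@[ex,0,0];R=R@e('y',q[3]);p=p+R@[fx,fy,b]
    R=R@e('z',-q[4])@e('y',q[5]);p=p+R@[wx,0,d]
    return p,R
f=lambda k:np.r_[np.concatenate([fk2(q,k)[0]-np.array(x) for q,x,_ in D]),.003*np.array(k)[[1,2,4,6,7,9]]]
r=least_squares(f,[.27,0,0,.42,0,.36,0,0,.3,0]);K=r.x
print(K.round(4),np.abs(r.fun[:15]).max())
RG=toolR(0)
def ik(pos,phi,q0,q3=None):
    RG=toolR(phi)
    g=lambda q:np.r_[(fk2(q,K)[0]-pos)*10,(fk2(q,K)[1][:,2]-RG[:,2])*3,.02*(np.array(q)-q0)[:5],0 if q3 is None else (q[2]-q3)*3]
    return least_squares(g,q0).x
q0=np.array(D[-1][0])[:6]
for h in(.072,.05,.03,.0):
    foot=CO+CR@(CC+[0,0,h]);pos=foot-toolR(60)@HO
    print(h,pos.round(3),ik(pos,60,q0).round(3),[ik(pos,60,q0,x)[5].round(3) for x in(-.4,-.2,0,.2,.4)])
E
python3 fk.py
```

```text
(np.float64(0.024907157480095955), array([ 0.1741,  0.6181,  0.3633,  0.3444, -0.0148, -0.0294]), (-1, -1, -1, 1), array([0., 0., 0., 0., 0.]))
[ 2.446e-01  1.000e-04 -5.600e-03  5.777e-01 -1.000e-04  3.822e-01
  2.000e-04 -1.890e-02  3.375e-01 -0.000e+00] 2.6374177184318448e-05
0.072 [ 0.51  -0.167  0.23 ] [0.154 0.205 0.111 2.225 0.069 0.192] [np.float64(0.246), np.float64(0.216), np.float64(0.197), np.float64(0.19), np.float64(0.198)]
0.05 [ 0.52  -0.171  0.21 ] [0.164 0.252 0.106 2.23  0.059 0.138] [np.float64(0.219), np.float64(0.174), np.float64(0.145), np.float64(0.138), np.float64(0.159)]
0.03 [ 0.53  -0.174  0.193] [0.174 0.296 0.099 2.233 0.055 0.091] [np.float64(0.205), np.float64(0.145), np.float64(0.101), np.float64(0.095), np.float64(0.135)]
0.0 [ 0.544 -0.179  0.167] [0.186 0.362 0.09  2.233 0.056 0.026] [np.float64(0.203), np.float64(0.122), np.float64(0.047), np.float64(0.05), np.float64(0.131)]
```

```bash
cat > fk3.py <<'E'
from fk import *
offs=[]
for q,x,o in D:
    A=fk2(q,K)[1].T@Rt({'ee_rot':o});offs.append((q[6],np.arctan2(A[1,0],A[0,0])))
offs=np.array(offs)
def full(q):
    p,R=fk2(q,K);return p,R@e('z',-q[6]+OFF)
OFF=np.mean(np.unwrap(offs[:,1]+offs[:,0]))
def ikf(pos,RG,q0,w=.03):
    def g(q):
        p,R=full(q);return np.r_[(p-pos)*10,Ro.from_matrix(R.T@RG).as_rotvec()*3,w*(q-q0)]
    r=least_squares(g,q0);return r.x,np.abs(r.fun[:6]).max()
def tiltR(beta): return e('y',-np.radians(beta))
E
python3 - <<'E'
from fk3 import *
print((offs[:,1]+offs[:,0]).round(4),OFF)
q0=np.array(D[2][0])
LO=[-3.08,-.24,-1.43,0,-1.52,.17,-2.89];HI=[3.08,2.05,1.35,2.5,4.66,1.96,2.89]
# grasp pt position in tool: [0,0,.003]; holder grip point at 115 above foot
for beta in(15,20,25,30):
    B=tiltR(beta);print('beta',beta)
    # table upright hx heading 41.2
    a=np.radians(41.2);hx=np.array([np.cos(a),np.sin(a),0]);hz=np.array([0,0,1.]);y=np.cross(hz,hx)
    T0=np.stack([hx,-y,-hz],1);R=T0@B;gp=np.array([.43,.017,.115]);q,er=ikf(gp-R[:,2]*.003,R,q0,.02)
    print(' table',q.round(2),er.round(3));qq=q
    for h,phi in((.07,60),(.006,60),(.006,30),(.006,0),(0,0)):
        R=toolR(phi)@B;gp=CO+CR@(CC+[0,0,h+.115]);q,er=ikf(gp-R[:,2]*.003,R,qq,.02);qq=q
        print(' ',h,phi,q.round(2),er.round(3))
E
```

```text
[ 2.446e-01  1.000e-04 -5.600e-03  5.777e-01 -1.000e-04  3.822e-01
  2.000e-04 -1.890e-02  3.375e-01 -0.000e+00] 2.6374177184318448e-05
0.072 [ 0.51  -0.167  0.23 ] [0.154 0.205 0.111 2.225 0.069 0.192] [np.float64(0.246), np.float64(0.216), np.float64(0.197), np.float64(0.19), np.float64(0.198)]
0.05 [ 0.52  -0.171  0.21 ] [0.164 0.252 0.106 2.23  0.059 0.138] [np.float64(0.219), np.float64(0.174), np.float64(0.145), np.float64(0.138), np.float64(0.159)]
0.03 [ 0.53  -0.174  0.193] [0.174 0.296 0.099 2.233 0.055 0.091] [np.float64(0.205), np.float64(0.145), np.float64(0.101), np.float64(0.095), np.float64(0.135)]
0.0 [ 0.544 -0.179  0.167] [0.186 0.362 0.09  2.233 0.056 0.026] [np.float64(0.203), np.float64(0.122), np.float64(0.047), np.float64(0.05), np.float64(0.131)]
[1.5708 1.5708 1.5708 1.5708 1.5708] 1.5707963280828978
beta 15
 table [-0.59  0.57  0.6   2.02 -0.19  0.86 -0.75] 0.0
  0.07 60 [-0.55  0.36  0.85  2.1  -0.    0.43 -0.69] 0.0
  0.006 60 [-0.39  0.47  0.69  2.11 -0.07  0.3  -0.65] 0.0
  0.006 30 [-0.29  0.47  0.67  2.03 -0.33  0.46 -0.85] 0.0
  0.006 0 [-0.18  0.47 
[... 441 characters left out ...]
eta 25
 table [-0.64  0.67  0.62  1.91 -0.13  1.02 -0.82] 0.0
  0.07 60 [-0.63  0.47  0.91  2.01  0.09  0.6  -0.84] 0.0
  0.006 60 [-0.51  0.58  0.81  2.    0.03  0.49 -0.81] 0.0
  0.006 30 [-0.35  0.56  0.75  1.89 -0.24  0.7  -0.96] 0.0
  0.006 0 [-0.19  0.56  0.73  1.85 -0.51  0.83 -1.12] 0.0
  0 0 [-0.18  0.57  0.72  1.85 -0.52  0.82 -1.11] 0.0
beta 30
 table [-0.65  0.72  0.63  1.86 -0.1   1.1  -0.85] 0.0
  0.07 60 [-0.65  0.52  0.92  1.96  0.12  0.69 -0.88] 0.0
  0.006 60 [-0.54  0.63  0.83  1.95  0.06  0.58 -0.87] 0.0
  0.006 30 [-0.36  0.61  0.77  1.82 -0.22  0.82 -0.99] 0.0
  0.006 0 [-0.18  0.6   0.74  1.77 -0.49  0.96 -1.14] 0.0
  0 0 [-0.17  0.61  0.74  1.77 -0.49  0.95 -1.13] 0.0
```

The cup frame checks out: the rim fits with about 1 mm offset and the slots sit at 60 deg. My kinematic fit, good to 0.03 mm, shows that with the straight grip joint 6 would fall below its 0.17 limit in the cup. So I'll put the holder back down upright and regrip it with the tool tilted 25 deg about the flats.

```bash
sed -i 's/^if __name__.*$//; s/^print(K.*$//; /^for h in(.072/,$d' fk.py; tail -15 fk.py; cat >> h.py <<'E'
_a=np.radians(41.2);_hx=np.array([np.cos(_a),np.sin(_a),0]);_y=np.array([-np.sin(_a),np.cos(_a),0])
T0=np.stack([_hx,-_y,[0,0,-1]],1)
E
python3 - <<'E'
from h import *
s=go([.43,.017,.23],T0)
E
```

```text
def fk2(q,k):
    H,sx,sy,a,ex,b,fx,fy,d,wx=k
    R=e('z',-q[0]);p=np.array([0,0,H])+R@[sx,sy,0];R=R@e('y',q[1]);p=p+R@[0,0,a]
    R=R@e('z',-q[2]);p=p+R@[ex,0,0];R=R@e('y',q[3]);p=p+R@[fx,fy,b]
    R=R@e('z',-q[4])@e('y',q[5]);p=p+R@[wx,0,d]
    return p,R
f=lambda k:np.r_[np.concatenate([fk2(q,k)[0]-np.array(x) for q,x,_ in D]),.003*np.array(k)[[1,2,4,6,7,9]]]
r=least_squares(f,[.27,0,0,.42,0,.36,0,0,.3,0]);K=r.x

RG=toolR(0)
def ik(pos,phi,q0,q3=None):
    RG=toolR(phi)
    g=lambda q:np.r_[(fk2(q,K)[0]-pos)*10,(fk2(q,K)[1][:,2]-RG[:,2])*3,.02*(np.array(q)-q0)[:5],0 if q3 is None else (q[2]-q3)*3]
    return least_squares(g,q0).x
q0=np.array(D[-1][0])[:6]
t 5.67 tcp [ 0.5084 -0.171   0.2291] angular [ 25.8  -14.86  -0.34] dp [ 0.0729 -0.1776 -0.068 ] q7 -0.646 F [ 0.1 -0.1 -1. ] open 0.0454
```

>>> carry_out(
  steps=[
    {"dp": [0, 0, -0.02], "angular": [5.4, -3.1, 0], "claw": 0},
    {"dp": [0, 0, -0.01], "angular": [5.4, -3.1, 0], "claw": 0},
    {"dp": [0, 0, 0], "angular": [5.4, -3.1, 0], "claw": 0},
    {"dp": [0, 0, 0], "angular": [5.4, -3.1, 0], "claw": 0},
    {"dp": [0, 0, 0], "angular": [4.5, -2.6, -0.3], "claw": 0},
  ],
)

```text
time_s: 6.08
tcp_pos: [0.4886, -0.1634, 0.2537]
ee_rot: [-0.002, 0.936, 0.352, -0.002]
wrist_force: [1.2, -0.5, -2.2]
opening: 0.0452
```

```bash
python3 - <<'E'
from h import *
s=go([.43,.017,.2],T0);print(s['joint_positions'].round(3))
E
```

```text
t 6.08 tcp [ 0.4886 -0.1634  0.2537] angular [-0.31  0.09  0.04] dp [ 0.0749 -0.174   0.0546] q7 -0.554 F [ 1.2 -0.5 -2.2] open 0.0452
[ 0.242  0.336  0.047  1.783 -0.02   1.029 -0.554]
```

>>> carry_out(
  steps=[
    {"dp": [0.0155, -0.036, 0], "angular": [-0.3, 0, 0], "claw": 0},
    {"dp": [0.0155, -0.036, 0], "angular": [0, 0, 0], "claw": 0},
    {"dp": [0.0155, -0.036, 0], "angular": [0, 0, 0], "claw": 0},
    {"dp": [0.0155, -0.036, 0.02], "angular": [0, 0, 0], "claw": 0},
    {"dp": [0.0085, -0.02, 0.03], "angular": [0, 0, 0], "claw": 0},
  ],
)

```text
time_s: 6.5
tcp_pos: [0.4396, 0.0029, 0.2078]
ee_rot: [0.002, 0.938, 0.346, -0.001]
wrist_force: [0.1, 0.3, -1.3]
opening: 0.0453
```

```bash
python3 - <<'E'
from h import *
s=go([.43,.017,.125],T0);print(s['joint_positions'].round(3))
E
```

```text
t 6.5 tcp [0.4396 0.0029 0.2078] angular [ 0.2   0.2  -0.67] dp [ 0.0022 -0.0172  0.0828] q7 -0.942 F [ 0.1  0.3 -1.3] open 0.0453
[-0.051  0.272 -0.019  2.032  0.013  0.839 -0.942]
```

>>> carry_out(
  steps=[
    {"dp": [0, -0.005, 0.025], "angular": [0.2, 0.2, 0], "claw": 0},
    {"dp": [0, 0, 0.025], "angular": [0, 0, 0], "claw": 0},
    {"dp": [0, 0, 0.018], "angular": [0, 0, 0], "claw": 0},
    {"dp": [0, 0, 0], "angular": [0, 0, 0], "claw": 0},
    {"dp": [0, 0, 0], "angular": [0, 0, 0], "claw": 0},
  ],
)

```text
time_s: 6.92
tcp_pos: [0.43, 0.016, 0.1373]
ee_rot: [-0.001, 0.935, 0.353, -0.002]
wrist_force: [-0.5, -0.1, -0.7]
opening: 0.0452
```

```bash
python3 - <<'E'
from h import *
s=go([.436,.01,.121],T0)
E
```

```text
t 6.92 tcp [0.43   0.016  0.1373] angular [-0.19  0.14  0.2 ] dp [0.0006 0.0085 0.0163] q7 -0.959 F [-0.5 -0.1 -0.7] open 0.0452
```

>>> carry_out(
  steps=[
    {"dp": [0, 0, 0.009], "angular": [-0.2, 0.1, 0], "claw": 0},
    {"dp": [0, 0, 0.005], "angular": [0, 0, 0], "claw": 0},
    {"dp": [0, 0, 0], "angular": [0, 0, 0], "claw": 0},
  ],
)

```text
time_s: 7.17
tcp_pos: [0.4315, 0.0159, 0.1263]
ee_rot: [0.001, 0.936, 0.353, 0.002]
wrist_force: [-0.7, 0.9, -1.1]
opening: 0.0453
```

```bash
python3 - <<'E'
from h import *
s=go([.43,.016,.119],T0)
E
```

```text
t 7.17 tcp [0.4315 0.0159 0.1263] angular [ 0.19 -0.12  0.18] dp [-0.001  -0.0011  0.0073] q7 -0.964 F [-0.7  0.9 -1.1] open 0.0453
```

>>> carry_out(
  steps=[
    {"dp": [0, 0, 0.005], "angular": [0.2, -0.1, 0], "claw": 0},
    {"dp": [0, 0, 0.004], "angular": [0, 0, 0], "claw": 0},
    {"dp": [0, 0, 0.003], "angular": [0, 0, 0], "claw": 0},
    {"dp": [0, 0, 0.002], "angular": [0, 0, 0], "claw": 0},
  ],
)

```text
time_s: 7.5
tcp_pos: [0.4338, 0.0166, 0.12]
ee_rot: [0.0, 0.936, 0.353, 0.004]
wrist_force: [-8.2, -1.8, 19.3]
opening: 0.0452
```

```bash
python3 - <<'E'
from h import *
s=go([.43,.016,.119],T0)
E
```

```text
t 7.5 tcp [0.4338 0.0166 0.12  ] angular [ 0.2  -0.42  0.1 ] dp [-0.0032 -0.0021  0.0009] q7 -0.963 F [-8.2 -1.8 19.3] open 0.0452
```

>>> carry_out(
  steps=[
    {"dp": [0, 0, -0.0008], "angular": [0.1, -0.3, 0], "claw": 1},
    {"dp": [0, 0, 0], "angular": [0, 0, 0], "claw": 1},
    {"dp": [0, 0, 0], "angular": [0, 0, 0], "claw": 1},
    {"dp": [0, 0, 0], "angular": [0, 0, 0], "claw": 1},
    {"dp": [0, 0, 0], "angular": [0, 0, 0], "claw": 1},
  ],
)

```text
time_s: 7.92
tcp_pos: [0.4355, 0.0161, 0.1231]
ee_rot: [0.001, 0.936, 0.352, 0.004]
wrist_force: [-0.5, 0.7, 0.4]
opening: 0.0858
```

>>> carry_out(
  steps=[
    {"dp": [0, 0, -0.03], "angular": [0, 0, 0], "claw": 1},
    {"dp": [0, 0, -0.035], "angular": [0, 0, 0], "claw": 1},
    {"dp": [0, 0, -0.035], "angular": [0, 0, 0], "claw": 1},
    {"dp": [0, 0, -0.02], "angular": [0, 0, 0], "claw": 1},
    {"dp": [0, 0, 0], "angular": [0, 0, 0], "claw": 1},
  ],
)

```text
time_s: 8.33
tcp_pos: [0.4334, 0.0157, 0.2454]
ee_rot: [-0.0, 0.936, 0.352, -0.0]
wrist_force: [0.0, -0.1, -0.1]
opening: 0.0857
```

```bash
cat > ring.py <<'E'
from h import *
from bench import sense,get_image
import pickle
def ring(name,x0=.43,y0=.017):
    s=sense();p,d=get_image('wrist');pickle.dump((s,p,d),open(f'pics/{name}.pkl','wb'));cv2.imwrite(f'pics/{name}.png',p[:,:,::-1])
    W=cloud(d,wcam(s,calibration('wrist')))
    m=(W[...,2]>.122)&(W[...,2]<.14)&(np.hypot(W[...,0]-x0,W[...,1]-y0)<.04)
    q=W[m];print(len(q),'top z',np.median(q[:,2]),cv2.minAreaRect(q[:,:2].astype(np.float32)*1000))
E
python3 - <<'E'
from ring import *
go([.43,.017,.25],T0);ring('w4')
E
```

```text
t 8.33 tcp [0.4334 0.0157 0.2454] angular [-0.    0.01  0.  ] dp [-0.0018 -0.0032 -0.0046] q7 -0.953 F [ 0.  -0.1 -0.1] open 0.0857
1653 top z 0.12957021115670903 ((433.3555603027344, 17.858463287353516), (40.62641143798828, 45.957374572753906), 41.713623046875)
```

View pics/w4.png

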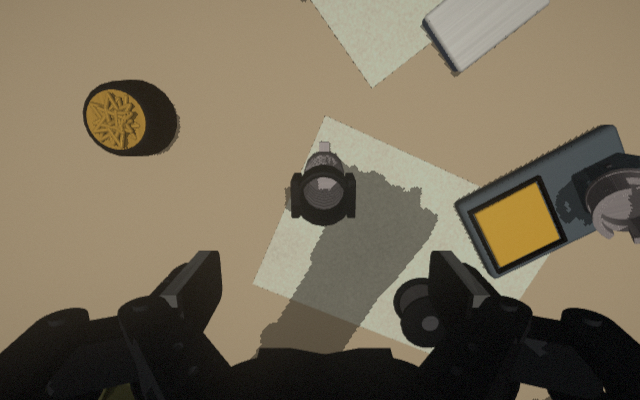

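```bash
cat >> h.py <<'E'
BETA=25
B=Ro.from_euler('y',-np.radians(BETA)).as_matrix()
_a=np.radians(41.5);T0=np.stack([[np.cos(_a),np.sin(_a),0],[np.sin(_a),-np.cos(_a),0],[0,0,-1]],1)
def grasp(st,gp=(.4334,.0176,.115)):
    R=T0@B;return go(np.array(gp)-R[:,2]*(.003+st),R)
E
python3 - <<'E'
from h import *
s=grasp(.12);print(s['tcp_pos'],(T0@B)[:,2])
E
```

```text
t 8.38 tcp [0.433  0.0157 0.244 ] angular [ -0.11 -24.94  -0.28] dp [ 0.0535 -0.0014  0.0175] q7 -0.953 F [ 0.1 -0.7 -0.1] open 0.0857
[0.43303652 0.01570864 0.24402539] [-0.31652236 -0.28003533 -0.90630779]
```

>>> carry_out(
  steps=[
    {"dp": [0.013, 0, 0], "angular": [0, -6.3, 0], "claw": 1},
    {"dp": [0.013, 0, 0], "angular": [0, -6.3, 0], "claw": 1},
    {"dp": [0.013, 0, 0], "angular": [0, -6.3, 0], "claw": 1},
    {"dp": [0.01, 0, 0], "angular": [0, -5.5, 0], "claw": 1},
    {"dp": [0, 0, 0], "angular": [0, 0, 0], "claw": 1},
  ],
)

```text
time_s: 8.8
tcp_pos: [0.4665, 0.0442, 0.2314]
ee_rot: [0.079, 0.914, 0.339, -0.21]
wrist_force: [0.2, 0.7, 0.6]
opening: 0.0856
```

```bash
python3 - <<'E'
from h import *
s=grasp(.05)
E
```

```text
t 8.8 tcp [0.4665 0.0442 0.2314] angular [-0.26  0.9  -0.72] dp [ 0.0119 -0.0018  0.0703] q7 -1.216 F [0.2 0.7 0.6] open 0.0856
```

>>> carry_out(
  steps=[
    {"dp": [0.012, -0.0018, 0.01], "angular": [-0.2, 0.9, -0.7], "claw": 1},
    {"dp": [0, 0, 0.025], "angular": [0, 0, 0], "claw": 1},
    {"dp": [0, 0, 0.02], "angular": [0, 0, 0], "claw": 1},
    {"dp": [0, 0, 0], "angular": [0, 0, 0], "claw": 1},
  ],
)

```text
time_s: 9.13
tcp_pos: [0.4548, 0.0387, 0.1673]
ee_rot: [0.075, 0.911, 0.349, -0.205]
wrist_force: [-0.5, -0.6, 0.1]
opening: 0.0854
```

```bash
python3 - <<'E'
from h import *
s=grasp(0)
E
```

```text
t 9.13 tcp [0.4548 0.0387 0.1673] angular [-0.21  0.24  0.41] dp [-0.0048  0.0018  0.0571] q7 -1.226 F [-0.5 -0.6  0.1] open 0.0854
```

>>> carry_out(
  steps=[
    {"dp": [-0.0045, 0.0018, 0.01], "angular": [-0.2, 0.2, 0.4], "claw": 1},
    {"dp": [0, 0, 0.025], "angular": [0, 0, 0], "claw": 1},
    {"dp": [0, 0, 0.013], "angular": [0, 0, 0], "claw": 1},
    {"dp": [0, 0, 0], "angular": [0, 0, 0], "claw": 1},
  ],
)

```text
time_s: 9.47
tcp_pos: [0.4358, 0.0197, 0.1239]
ee_rot: [0.076, 0.913, 0.345, -0.203]
wrist_force: [-0.5, -0.5, -0.6]
opening: 0.0855
```

```bash
python3 - <<'E'
from h import *
s=grasp(0)
E
```

```text
t 9.47 tcp [0.4358 0.0197 0.1239] angular [-0.14  0.02 -0.02] dp [0.0008 0.     0.0064] q7 -1.242 F [-0.5 -0.5 -0.6] open 0.0855
```

>>> carry_out(
  steps=[
    {"dp": [0.0008, 0, 0.007], "angular": [-0.1, 0, 0], "claw": 1},
    {"dp": [0, 0, 0.002], "angular": [0, 0, 0], "claw": 1},
    {"dp": [0, 0, 0.001], "angular": [0, 0, 0], "claw": 1},
  ],
)

```text
time_s: 9.72
tcp_pos: [0.4339, 0.0173, 0.1152]
ee_rot: [0.076, 0.913, 0.345, -0.202]
wrist_force: [-0.3, -0.0, 0.1]
opening: 0.0856
```

```bash
python3 - <<'E'
from h import *
s=grasp(0)
E
```

```text
t 9.72 tcp [0.4339 0.0173 0.1152] angular [-0.03 -0.1  -0.08] dp [-0.0001 -0.0005 -0.0027] q7 -1.246 F [-0.3 -0.   0.1] open 0.0856
```

>>> carry_out(
  steps=[
    {"dp": [0, 0, -0.001], "angular": [0, 0, 0], "claw": 0},
    {"dp": [0, 0, 0], "angular": [0, 0, 0], "claw": 0},
    {"dp": [0, 0, 0], "angular": [0, 0, 0], "claw": 0},
    {"dp": [0, 0, 0], "angular": [0, 0, 0], "claw": 0},
    {"dp": [0, 0, 0], "angular": [0, 0, 0], "claw": 0},
  ],
  force=70,
)

```text
time_s: 10.13
tcp_pos: [0.4362, 0.0188, 0.118]
ee_rot: [0.076, 0.914, 0.346, -0.199]
wrist_force: [0.7, -0.1, -1.3]
opening: 0.0454
```

>>> carry_out(
  steps=[
    {"dp": [0, 0, 0], "angular": [0, 0, 0], "claw": 0},
    {"dp": [0, 0, 0], "angular": [0, 0, 0], "claw": 0},
  ],
)

```text
time_s: 10.3
tcp_pos: [0.4365, 0.019, 0.1181]
ee_rot: [0.076, 0.914, 0.346, -0.199]
wrist_force: [0.8, -0.1, -1.7]
opening: 0.0454
```

```bash
python3 - <<'E'
from h import *
s=grasp(0);print(s['ee_rot'])
E
```

```text
t 10.3 tcp [0.4365 0.019  0.1181] angular [ 0.09 -0.39 -0.06] dp [-0.0017 -0.001   0.0012] q7 -1.245 F [ 0.8 -0.1 -1.7] open 0.0454
[ 0.0763742   0.9137536   0.34585881 -0.19900507]
```

>>> carry_out(
  steps=[
    {"dp": [-0.0085, 0, -0.018], "angular": [0, 0, 0], "claw": 0},
    {"dp": [-0.0127, 0, -0.027], "angular": [0, 0, 0], "claw": 0},
    {"dp": [-0.0127, 0, -0.027], "angular": [0, 0, 0], "claw": 0},
    {"dp": [-0.0127, 0, -0.027], "angular": [0, 0, 0], "claw": 0},
    {"dp": [-0.0127, 0, -0.027], "angular": [0, 0, 0], "claw": 0},
  ],
)

```text
time_s: 10.72
tcp_pos: [0.4322, 0.0182, 0.2568]
ee_rot: [0.075, 0.912, 0.347, -0.206]
wrist_force: [2.1, 0.2, -2.2]
opening: 0.0444
```

>>> carry_out(
  steps=[
    {"dp": [0, 0, 0], "angular": [0, 0, 0], "claw": 0},
    {"dp": [0, 0, 0], "angular": [0, 0, 0], "claw": 0},
  ],
)

```text
time_s: 10.88
tcp_pos: [0.434, 0.0184, 0.2619]
ee_rot: [0.076, 0.913, 0.346, -0.201]
wrist_force: [-0.2, 0.2, -1.9]
opening: 0.0454
```

```bash
python3 - <<'E'
from h import *
from bench import get_image
import pickle
s=grasp(.1)
p,d=get_image('wrist');pickle.dump((s,p,d),open('pics/w5.pkl','wb'));cv2.imwrite('pics/w5.png',p[:,:,::-1])
E
```

```text
t 10.88 tcp [0.434  0.0184 0.2619] angular [-0.07 -0.16  0.05] dp [0.0611 0.0003 0.0307] q7 -1.169 F [-0.2  0.2 -1.9] open 0.0454
```

View pics/w5.png

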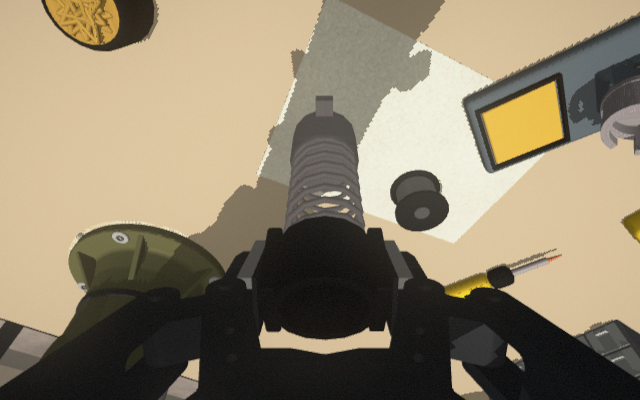

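```bash
cat > held.py <<'E'
from h import *
from scipy.optimize import least_squares
import pickle
def held(f):
    s,p,d=pickle.load(open(f,'rb'));c=wcam(s,calibration('wrist'));W=cloud(d,c)
    U=((W-s['tcp_pos'])@Rt(s))@B.T
    L=(U[...,0]>.0225)&(U[...,0]<.036)&(np.abs(U[...,1])<.012)&(U[...,2]>.085)&(U[...,2]<.135)
    q=U[L];print('lug n',len(q),'min',(q.min(0)*1000).round(1),'max',(q.max(0)*1000).round(1),'med',(np.median(q,0)*1000).round(1))
    tp=q[q[:,2]<np.percentile(q[:,2],50)+.001];print(' lug top z',np.percentile(q[:,2],[5,25,50,75,95])*1000)
    cyl=(np.abs(U[...,1])<.022)&(U[...,0]>.002)&(U[...,0]<.0225)&(U[...,2]>.03)&(U[...,2]<.13);q=U[cyl]
    for a0 in np.arange(.03,.125,.008):
        k=q[(q[:,2]>a0)&(q[:,2]<a0+.008)]
        if len(k)>15:
            R=.0198 if a0>.083 else .0190
            o=least_squares(lambda o:np.hypot(k[:,0]-o[0],k[:,1]-o[1])-R,[0,0],loss='soft_l1',f_scale=.0005).x
            print(' z%.0f'%(a0*1000+4),len(k),(o*1000).round(2),'xmax',(np.percentile(k[:,0],98)*1000).round(1))
    return s,p,d,c,W,U
if __name__=='__main__':
    import sys;held(sys.argv[1])
E
python3 held.py pics/w5.pkl
python3 - <<'E'
from h import *
# nominal from standing pose at closing
s={'ee_rot':[0.0763742,0.9137536,0.34585881,-0.19900507]};R=Rt(s)
v=R.T@(np.array([.4345,.0178,0])-[.4365,.019,.1181]);print('foot in U nominal',(B@v*1000).round(1))
E
```

```text
lug n 201 min [ 22.5  -5.3 103.2] max [ 27.2   4.  112.2] med [ 25.9  -0.7 105.3]
 lug top z [103.89543404 104.53784248 105.31861654 107.98430479 111.29575077]
 z34 473 [-3.71 -0.44] xmax 16.5
 z42 456 [-3.61 -0.98] xmax 16.3
 z50 523 [-3.89 -0.71] xmax 16.3
 z58 499 [-3.94 -0.6 ] xmax 16.2
 z66 461 [-4.02 -0.64] xmax 16.3
 z74 417 [-4.21 -0.75] xmax 16.2
 z82 851 [-3.43 -0.59] xmax 17.0
 z90 420 [-2.85 -0.78] xmax 17.2
 z98 381 [-2.87 -0.8 ] xmax 17.2
 z106 438 [-2.46 -0.82] xmax 22.1
 z114 74 [-3.13 -0.82] xmax 16.1
foot in U nominal [ -3.1  -0.7 118.1]
```

```bash
cat >> h.py <<'E'
HOu=np.array([-.0029,-.00075,.1181])
def target(h,phi,off=(0,0)):
    foot=CO+CR@(CC+[off[0],off[1],h]);U=toolR(phi);return foot-U@HOu,U@B
def plan(h,phi,off=(0,0)):
    pos,R=target(h,phi,off);s=go(pos,R)
    U=Rt(s)@B.T;f=CR.T@(s['tcp_pos']+U@HOu-CO)-CC;hx=CR.T@U[:,0]
    print('foot in cup mm',(f*1000).round(2),'lug deg',np.degrees(np.arctan2(hx[1],hx[0])).round(2),'axis tilt deg',np.degrees((CR.T@-U[:,2])[:2]).round(2),'q',s['joint_positions'].round(2))
    print('F cup',(CR.T@s['wrist_force']).round(1),'M cup',(CR.T@s['moment']).round(2),'open',round(s['opening'],4))
    return s
E
python3 - <<'E'
from h import *
plan(.09,60);print(target(.09,60))
E
```

```text
t 10.93 tcp [0.4341 0.0183 0.2619] angular [-23.53  14.76  11.25] dp [-0.0553  0.1817  0.0442] q7 -1.169 F [-0.2 -0.8 -0.3] open 0.0452
foot in cup mm [-157.31  150.09  183.52] lug deg 63.64 axis tilt deg [28.62 -0.18] q [-0.25  0.41 -0.    1.73  0.2   1.39 -1.17]
F cup [-0.1 -0.8 -0.3] M cup [ 0.41 -0.31 -0.25] open 0.0452
(array([ 0.50302033, -0.16327217,  0.24479022]), array([[ 0.824483  ,  0.5488541 ,  0.13779321],
       [ 0.54844281, -0.7150239 , -0.43353351],
       [-0.1394212 ,  0.4330127 , -0.89054013]]))
```

>>> carry_out(
  steps=[
    {"dp": [-0.008, 0.026, 0], "angular": [-4.9, 3.1, 2.3], "claw": 0},
    {"dp": [-0.008, 0.026, 0], "angular": [-4.9, 3.1, 2.3], "claw": 0},
    {"dp": [-0.008, 0.026, 0], "angular": [-4.9, 3.1, 2.3], "claw": 0},
    {"dp": [-0.008, 0.026, 0], "angular": [-4.9, 3.1, 2.3], "claw": 0},
    {"dp": [-0.008, 0.026, 0], "angular": [-4.5, 2.8, 2.1], "claw": 0},
  ],
)

```text
time_s: 11.35
tcp_pos: [0.488, -0.1001, 0.2907]
ee_rot: [0.238, 0.924, 0.3, 0.007]
wrist_force: [0.5, -1.1, -1.4]
opening: 0.0453
```

```bash
python3 - <<'E'
from h import *
plan(.09,60)
E
```

```text
t 11.35 tcp [ 0.488  -0.1001  0.2907] angular [ 0.77 -0.74  0.28] dp [-0.0169  0.0325  0.0706] q7 -1.422 F [ 0.5 -1.1 -1.4] open 0.0453
foot in cup mm [ -5.2   55.7  147.04] lug deg 60.58 axis tilt deg [-0.87 -0.35] q [-0.26  0.22  0.12  1.97  0.56  0.94 -1.42]
F cup [ 0.  -0.9 -1.6] M cup [ 0.32  0.34 -0.22] open 0.0453
```

>>> carry_out(
  steps=[
    {"dp": [0, 0, 0.022], "angular": [0.7, -0.7, 0.3], "claw": 0},
    {"dp": [0, 0, 0.02], "angular": [0, 0, 0], "claw": 0},
    {"dp": [0, 0, 0], "angular": [0, 0, 0], "claw": 0},
    {"dp": [0, 0, 0], "angular": [0, 0, 0], "claw": 0},
  ],
)

```text
time_s: 11.68
tcp_pos: [0.4902, -0.1228, 0.2509]
ee_rot: [0.236, 0.926, 0.294, -0.0]
wrist_force: [0.8, 1.1, -1.3]
opening: 0.0452
```

```bash
cat > cupm.py <<'E'
from held import *
def cupm(f):
    s,p,d,c,W,U=held(f)
    P=(W-CO)@CR;z=P[...,2];rr=np.hypot(P[...,0],P[...,1]);m=(rr<.031)&(z>.028)&(z<.035)&(W[...,0]<5)
    Q=P[m][:,:2]*1000
    f=lambda o:np.maximum(0,np.hypot(*(Q-o).T)-26.9)+np.maximum(0,21.1-np.hypot(*(Q-o).T))
    r=least_squares(f,[0,0],loss='soft_l1',f_scale=.3);print('rim n',len(Q),'centre',r.x.round(2),'res',np.abs(r.fun).mean().round(3),'rim h',(np.median(z[m])*1000).round(2))
    fl=(rr<.017)&(np.abs(z)<.006);print('floor',fl.sum(),np.median(z[fl])*1000)
    ang=np.degrees(np.arctan2(Q[:,1]-r.x[1],Q[:,0]-r.x[0]));h=np.histogram(ang,bins=np.arange(-180,181,4));print('empty',[int(b) for n,b in zip(*h) if n==0])
E
python3 - <<'E'
from cupm import *
from bench import get_image
s=plan(.09,60)
p,d=get_image('wrist');pickle.dump((s,p,d),open('pics/w6.pkl','wb'));cv2.imwrite('pics/w6.png',p[:,:,::-1])
cupm('pics/w6.pkl')
E
```

```text
t 11.68 tcp [ 0.4902 -0.1228  0.2509] angular [ 0.17  0.08 -0.21] dp [-0.0106  0.0333  0.0249] q7 -1.439 F [ 0.8  1.1 -1.3] open 0.0452
foot in cup mm [-18.41  33.76 107.94] lug deg 59.89 axis tilt deg [-0.17  0.19] q [-0.22  0.27  0.14  2.02  0.59  0.84 -1.44]
F cup [-0.3  1.3 -1.4] M cup [ 0.43  0.36 -0.23] open 0.0452
lug n 205 min [ 22.5  -5.9 102.7] max [ 27.    4.  112.5] med [ 25.8  -1.3 105.1]
 lug top z [103.72495355 104.33706788 105.08288681 107.8868702  111.15222904]
 z34 440 [-3.98 -0.49] xmax 16.3
 z42 464 [-3.74 -0.98] xmax 16.2
 z50 514 [-3.98 -0.88] xmax 16.3
 z58 503 [-4.08 -0.69] xmax 16.0
 z66 461 [-4.21 -0.77] xmax 16.1
 z74 418 [-4.27 -0.77] xmax 16.0
 z82 844 [-3.59 -0.77] xmax 17.0
 z90 419 [-2.99 -0.86] xmax 17.2
 z98 380 [-3.05 -0.91] xmax 17.2
 z106 441 [-2.57 -0.91] xmax 22.1
 z114 70 [-3.29 -0.97] xmax 16.1
rim n 799 centre [0.78 0.98] res 0.014 rim h 31.27
floor 849 -0.5578846975404529
empty [-180, -176, -172, -168, -164, -160, -156, -152, -148, -144, -140, -136, -132, -128, -124, -120, -116, -112, -108, 44, 48, 52, 56, 60, 64, 68, 72, 160, 164, 168, 172, 176]
```

View pics/w6.png

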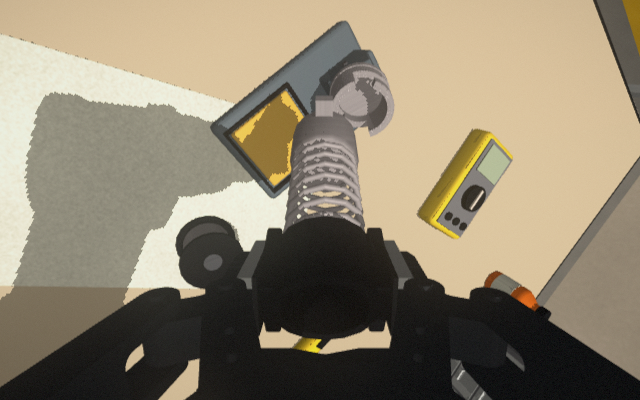

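The holder and cup agree in one view, with the lug at (323,103) and the cup mouth at (362,95). The rim gap runs from 44 to 76 deg, so the slot is centred at 60. Moving over the mouth now.

```bash
cat >> h.py <<'E'
HOu=np.array([-.0030,-.00088,.118]);CC=np.array([.0008,.00095,-.0007])
E
python3 - <<'E'
from h import *
plan(.05,60)
E
```

```text
t 11.73 tcp [ 0.49   -0.1228  0.2509] angular [ 0.16  0.11 -0.19] dp [0.0069 0.0335 0.0608] q7 -1.439 F [-0.4 -0.6 -1.8] open 0.0453
foot in cup mm [-19.02  33.44 107.88] lug deg 59.9 axis tilt deg [-0.14  0.21] q [-0.22  0.27  0.14  2.02  0.59  0.84 -1.44]
F cup [-1.1 -0.7 -1.5] M cup [ 0.41  0.42 -0.29] open 0.0453
```

>>> carry_out(
  steps=[
    {"dp": [0.004, 0.02, 0.02], "angular": [0.1, 0.1, -0.2], "claw": 0},
    {"dp": [0.003, 0.0135, 0.02], "angular": [0, 0, 0], "claw": 0},
    {"dp": [0, 0, 0.008], "angular": [0, 0, 0], "claw": 0},
    {"dp": [0, 0, 0], "angular": [0, 0, 0], "claw": 0},
  ],
)

```text
time_s: 12.07
tcp_pos: [0.5232, -0.1606, 0.2213]
ee_rot: [0.233, 0.925, 0.299, 0.0]
wrist_force: [-0.1, 0.3, -2.5]
opening: 0.0448
```

```bash
python3 - <<'E'
from h import *
plan(.042,60)
E
```

```text
t 12.07 tcp [ 0.5232 -0.1606  0.2213] angular [-0.01 -0.2   0.34] dp [-0.0008  0.0012  0.0207] q7 -1.372 F [-0.1  0.3 -2.5] open 0.0448
foot in cup mm [ 3.64  9.27 60.46] lug deg 60.31 axis tilt deg [ 0.03 -0.25] q [-0.14  0.36  0.16  1.98  0.6   0.74 -1.37]
F cup [-1.4  0.3 -2.1] M cup [ 0.41  0.43 -0.21] open 0.0448
```

>>> carry_out(
  steps=[
    {"dp": [-0.0008, 0.0012, 0.012], "angular": [0, -0.2, 0.3], "claw": 0},
    {"dp": [0, 0, 0.006], "angular": [0, 0, 0], "claw": 0},
    {"dp": [0, 0, 0], "angular": [0, 0, 0], "claw": 0},
  ],
)

```text
time_s: 12.32
tcp_pos: [0.5258, -0.167, 0.206]
ee_rot: [0.233, 0.926, 0.298, -0.0]
wrist_force: [-0.5, -0.2, -1.0]
opening: 0.0451
```

```bash
python3 - <<'E'
from h import *
plan(.036,60)
E
```

```text
t 12.32 tcp [ 0.5258 -0.167   0.206 ] angular [-0.06 -0.06  0.16] dp [0.001  0.0018 0.0094] q7 -1.388 F [-0.5 -0.2 -1. ] open 0.0451
foot in cup mm [-0.14  3.77 44.92] lug deg 60.12 axis tilt deg [ 0.08 -0.11] q [-0.13  0.38  0.17  2.    0.61  0.7  -1.39]
F cup [-0.8 -0.3 -0.6] M cup [ 0.42  0.37 -0.29] open 0.0451
```

>>> carry_out(
  steps=[
    {"dp": [0.001, 0.0018, 0.005], "angular": [0, 0, 0.1], "claw": 0},
    {"dp": [0, 0, 0.003], "angular": [0, 0, 0], "claw": 0},
    {"dp": [0, 0, 0], "angular": [0, 0, 0], "claw": 0},
  ],
)

```text
time_s: 12.57
tcp_pos: [0.5292, -0.1692, 0.2001]
ee_rot: [0.233, 0.926, 0.298, 0.001]
wrist_force: [-1.4, -0.6, -0.8]
opening: 0.0452
```

```bash
python3 - <<'E'
from h import *
plan(.036,60)
from bench import get_image
p,d=get_image('wrist');cv2.imwrite('pics/w7.png',cv2.resize(p[60:180,250:420],None,fx=4,fy=4)[:,:,::-1])
p,d=get_image('scene');cv2.imwrite('pics/s7.png',cv2.resize(p[180:300,250:390],None,fx=5,fy=5)[:,:,::-1])
E
```

```text
t 12.57 tcp [ 0.5292 -0.1692  0.2001] angular [-0.05 -0.19  0.18] dp [-0.0014  0.0009  0.0027] q7 -1.391 F [-1.4 -0.6 -0.8] open 0.0452
foot in cup mm [ 0.39  2.99 37.88] lug deg 60.14 axis tilt deg [ 0.01 -0.23] q [-0.12  0.4   0.17  2.    0.62  0.68 -1.39]
F cup [-1.4 -1.  -0.1] M cup [ 0.42  0.45 -0.25] open 0.0452
```

View pics/w7.png

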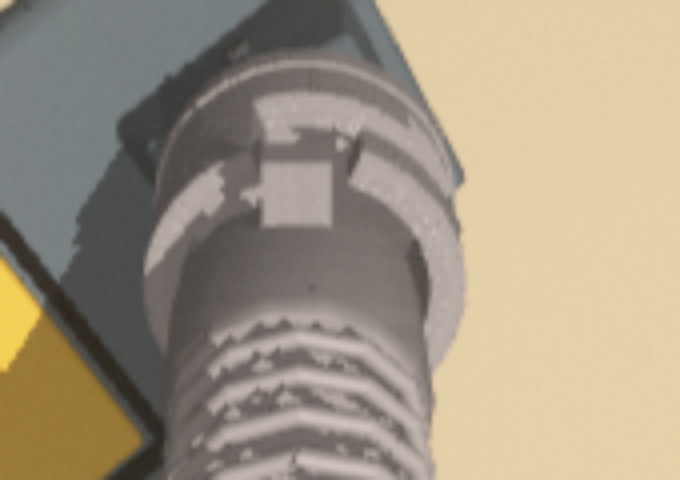

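View pics/s7.png

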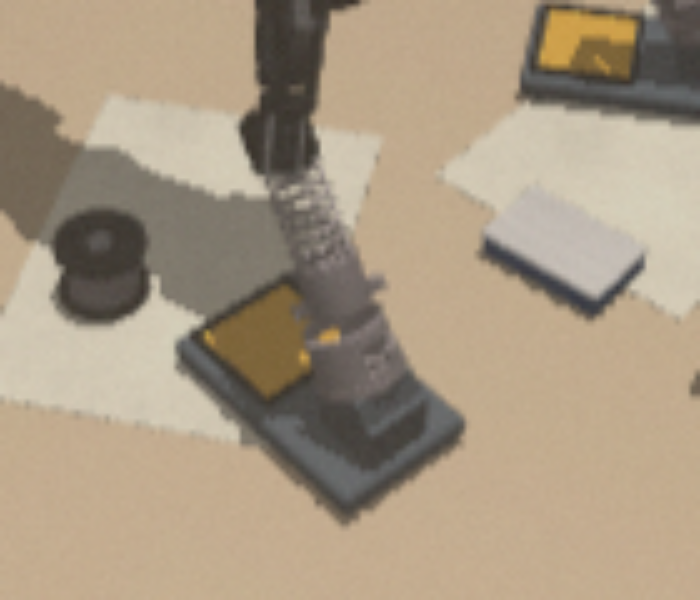

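>>> carry_out(
  steps=[
    {"dp": [-0.002, 0.0012, 0.0025], "angular": [0, -0.2, 0.2], "claw": 0},
    {"dp": [0, 0, 0], "angular": [0, 0, 0], "claw": 0},
  ],
)

```text
time_s: 12.83
tcp_pos: [0.5288, -0.1722, 0.1995]
ee_rot: [0.234, 0.926, 0.296, -0.0]
wrist_force: [-0.3, 0.5, -0.9]
opening: 0.0454
```

```bash
python3 - <<'E'
from h import *
plan(.030,60)
E
```

```text
t 12.83 tcp [ 0.5288 -0.1722  0.1995] angular [-0.01 -0.04 -0.05] dp [ 0.003  -0.0007  0.0064] q7 -1.392 F [-0.3  0.5 -0.9] open 0.0454
foot in cup mm [ 0.66 -0.31 37.04] lug deg 59.95 axis tilt deg [-0.03 -0.03] q [-0.12  0.4   0.17  2.    0.62  0.68 -1.39]
F cup [-0.8  0.4 -0.5] M cup [ 0.39  0.38 -0.25] open 0.0454
```

>>> carry_out(
  steps=[
    {"dp": [0.0022, -0.0007, 0.0045], "angular": [0, 0, 0], "claw": 0},
    {"dp": [0.0015, 0, 0.0032], "angular": [0, 0, 0], "claw": 0},
    {"dp": [0, 0, 0], "angular": [0, 0, 0], "claw": 0},
  ],
)

```text
time_s: 13.08
tcp_pos: [0.533, -0.1731, 0.1916]
ee_rot: [0.234, 0.926, 0.296, 0.0]
wrist_force: [1.0, -0.6, -1.2]
opening: 0.0447
```

```bash
python3 - <<'E'
from h import *
plan(.024,60)
E
```

```text
t 13.08 tcp [ 0.533  -0.1731  0.1916] angular [ 0.02 -0.09 -0.09] dp [ 0.0015 -0.0003  0.0038] q7 -1.403 F [ 1.  -0.6 -1.2] open 0.0447
foot in cup mm [ 0.54  0.17 28.07] lug deg 59.92 axis tilt deg [-0.09 -0.05] q [-0.12  0.41  0.18  2.    0.63  0.66 -1.4 ]
F cup [ 0.3 -0.2 -1.6] M cup [ 0.41  0.37 -0.24] open 0.0447
```

>>> carry_out(
  steps=[
    {"dp": [0.0016, -0.0003, 0.0035], "angular": [0, 0, -0.1], "claw": 0},
    {"dp": [0.0013, 0, 0.0028], "angular": [0, 0, 0], "claw": 0},
    {"dp": [0, 0, 0], "angular": [0, 0, 0], "claw": 0},
  ],
)

```text
time_s: 13.33
tcp_pos: [0.5365, -0.1741, 0.1844]
ee_rot: [0.234, 0.926, 0.297, 0.0]
wrist_force: [-1.0, -0.8, -0.8]
opening: 0.0453
```

```bash
python3 - <<'E'
from h import *
plan(.016,60)
E
```

```text
t 13.33 tcp [ 0.5365 -0.1741  0.1844] angular [-0.   -0.07  0.04] dp [0.0015 0.0002 0.0037] q7 -1.409 F [-1.  -0.8 -0.8] open 0.0453
foot in cup mm [-0.07  0.41 20.05] lug deg 60.04 axis tilt deg [-0.02 -0.07] q [-0.12  0.43  0.18  2.    0.63  0.65 -1.41]
F cup [-1.  -1.1 -0.3] M cup [ 0.37  0.38 -0.26] open 0.0453
```

Lugs are entering the slots with no contact force. I'll continue down.

>>> carry_out(
  steps=[
    {"dp": [0.0016, 0.0002, 0.0035], "angular": [0, 0, 0], "claw": 0},
    {"dp": [0.0013, 0, 0.0028], "angular": [0, 0, 0], "claw": 0},
    {"dp": [0, 0, 0], "angular": [0, 0, 0], "claw": 0},
  ],
)

```text
time_s: 13.58
tcp_pos: [0.5402, -0.1755, 0.1776]
ee_rot: [0.234, 0.926, 0.297, -0.0]
wrist_force: [-0.2, -0.3, -0.9]
opening: 0.045
```

```bash
python3 - <<'E'
from h import *
plan(.009,60)
E
```

```text
t 13.58 tcp [ 0.5402 -0.1755  0.1776] angular [-0.01 -0.05  0.05] dp [0.0012 0.0001 0.0029] q7 -1.415 F [-0.2 -0.3 -0.9] open 0.045
foot in cup mm [-0.02  0.29 12.17] lug deg 60.04 axis tilt deg [ 0.   -0.06] q [-0.12  0.44  0.18  2.    0.64  0.64 -1.42]
F cup [-0.6 -0.4 -0.7] M cup [ 0.39  0.37 -0.22] open 0.045
```

>>> carry_out(
  steps=[
    {"dp": [0.0013, 0.0001, 0.0028], "angular": [0, 0, 0], "claw": 0},
    {"dp": [0.001, 0, 0.002], "angular": [0, 0, 0], "claw": 0},
    {"dp": [0.0006, 0, 0.0012], "angular": [0, 0, 0], "claw": 0},
  ],
)

```text
time_s: 13.83
tcp_pos: [0.5435, -0.1769, 0.1716]
ee_rot: [0.234, 0.926, 0.297, -0.0]
wrist_force: [-11.5, 6.8, 21.5]
opening: 0.0451
```

```bash
python3 - <<'E'
from h import *
plan(.006,60)
E
```

```text
t 13.83 tcp [ 0.5435 -0.1769  0.1716] angular [-0.01 -0.01  0.04] dp [-0.0003 -0.0001 -0.0007] q7 -1.421 F [-11.5   6.8  21.5] open 0.0451
foot in cup mm [ 0.04 -0.05  5.2 ] lug deg 60.04 axis tilt deg [ 0.01 -0.02] q [-0.12  0.46  0.19  1.99  0.64  0.63 -1.42]
F cup [-0.6  2.7 25.2] M cup [-0.67  1.62 -0.38] open 0.0451
```

>>> carry_out(
  steps=[
    {"dp": [-0.0007, 0, -0.0016], "angular": [0, 0, 0], "claw": 0},
    {"dp": [0, 0.0003, 0], "angular": [2.3, 0, 5.0], "claw": 0},
    {"dp": [0, 0.0003, 0], "angular": [2.3, 0, 5.0], "claw": 0},
    {"dp": [0, 0, 0], "angular": [0, 0, 0], "claw": 0},
  ],
)

```text
time_s: 14.17
tcp_pos: [0.5429, -0.1773, 0.1736]
ee_rot: [0.195, 0.958, 0.212, 0.008]
wrist_force: [0.2, -0.7, -1.3]
opening: 0.0452
```

```bash
python3 - <<'E'
from h import *
plan(.007,40)
E
```

```text
t 14.17 tcp [ 0.5429 -0.1773  0.1736] angular [3.74 0.04 7.86] dp [-0.0002  0.0001  0.0002] q7 -1.43 F [ 0.2 -0.7 -1.3] open 0.0452
foot in cup mm [ 0.33 -0.33  7.12] lug deg 48.71 axis tilt deg [-0.02  0.08] q [-0.05  0.46  0.16  1.94  0.49  0.67 -1.43]
F cup [-0.2 -0.6 -1.3] M cup [ 0.37  0.3  -0.2 ] open 0.0452
```

>>> carry_out(
  steps=[
    {"dp": [0, 0.0003, 0], "angular": [2.4, 0, 5.2], "claw": 0},
    {"dp": [0, 0.0003, 0], "angular": [2.4, 0, 5.2], "claw": 0},
    {"dp": [0, 0.0003, 0], "angular": [2.4, 0, 5.2], "claw": 0},
    {"dp": [0, 0.0003, 0], "angular": [2.4, 0, 5.2], "claw": 0},
    {"dp": [0, 0, 0], "angular": [0, 0, 0], "claw": 0},
  ],
)

```text
time_s: 14.58
tcp_pos: [0.5426, -0.1786, 0.1734]
ee_rot: [0.109, 0.993, 0.034, 0.025]
wrist_force: [-0.0, -0.6, -1.1]
opening: 0.0449
```

```bash
python3 - <<'E'
from h import *
plan(.007,5)
E
```

```text
t 14.58 tcp [ 0.5426 -0.1786  0.1734] angular [ 8.89  0.06 18.62] dp [-0.0002  0.0007 -0.    ] q7 -1.488 F [-0.  -0.6 -1.1] open 0.0449
foot in cup mm [-0.2  -0.79  6.9 ] lug deg 25.63 axis tilt deg [0.   0.19] q [ 0.07  0.46  0.12  1.87  0.23  0.74 -1.49]
F cup [-0.4 -0.6 -1.1] M cup [ 0.15  0.17 -0.08] open 0.0449
```

>>> carry_out(
  steps=[
    {"dp": [0, 0.0006, 0], "angular": [2.4, 0, 5.2], "claw": 0},
    {"dp": [0, 0.0003, 0], "angular": [2.4, 0, 5.2], "claw": 0},
    {"dp": [0, 0.0003, 0], "angular": [2.4, 0, 5.2], "claw": 0},
    {"dp": [0, 0.0, 0], "angular": [0, 0, 0], "claw": 0},
  ],
)

```text
time_s: 14.92
tcp_pos: [0.542, -0.1788, 0.1726]
ee_rot: [0.044, 0.994, -0.095, 0.036]
wrist_force: [1.1, 0.0, -1.1]
opening: 0.0449
```

```bash
python3 - <<'E'
from h import *
plan(.007,0)
E
```

```text
t 14.92 tcp [ 0.542  -0.1788  0.1726] angular [3.99 0.04 8.09] dp [ 0.0004  0.0008 -0.0008] q7 -1.545 F [ 1.1  0.  -1.1] open 0.0449
foot in cup mm [-1.01 -0.26  6.43] lug deg 9.02 axis tilt deg [0.02 0.2 ] q [ 0.16  0.46  0.1   1.84  0.05  0.75 -1.55]
F cup [ 0.4  0.4 -1.5] M cup [ 0.04  0.04 -0.02] open 0.0449
```

>>> carry_out(
  steps=[
    {"dp": [0.0004, 0.0006, -0.0005], "angular": [2.2, 0, 4.6], "claw": 0},
    {"dp": [0, 0.0002, 0], "angular": [1.6, 0, 3.3], "claw": 0},
    {"dp": [0, 0, 0], "angular": [0, 0, 0], "claw": 0},
  ],
)

```text
time_s: 15.17
tcp_pos: [0.5417, -0.1787, 0.1723]
ee_rot: [0.012, 0.987, -0.154, 0.042]
wrist_force: [0.7, -0.4, -0.8]
opening: 0.0454
```

```bash
python3 - <<'E'
from h import *
plan(.004,0)
E
```

```text
t 15.17 tcp [ 0.5417 -0.1787  0.1723] angular [0.53 0.04 1.05] dp [0.0021 0.0006 0.0016] q7 -1.57 F [ 0.7 -0.4 -0.8] open 0.0454
foot in cup mm [-1.4   0.47  6.35] lug deg 1.17 axis tilt deg [0.04 0.04] q [ 0.21  0.46  0.09  1.84 -0.04  0.76 -1.57]
F cup [ 0.2 -0.1 -1.1] M cup [-0.   -0.07  0.01] open 0.0454
```

>>> carry_out(
  steps=[
    {"dp": [0.0022, 0.0004, 0.0016], "angular": [0.4, 0, 0.9], "claw": 0},
    {"dp": [0.0008, 0, 0.0018], "angular": [0, 0, 0], "claw": 0},
    {"dp": [0, 0, 0], "angular": [0, 0, 0], "claw": 0},
  ],
)

```text
time_s: 15.42
tcp_pos: [0.5445, -0.1787, 0.1683]
ee_rot: [0.011, 0.987, -0.155, 0.042]
wrist_force: [0.2, -0.9, -1.5]
opening: 0.045
```

```bash
python3 - <<'E'
from h import *
plan(.0,0)
E
```

```text
t 15.42 tcp [ 0.5445 -0.1787  0.1683] angular [0.42 0.1  0.99] dp [0.0015 0.0015 0.001 ] q7 -1.569 F [ 0.2 -0.9 -1.5] open 0.045
foot in cup mm [-1.18  1.52  1.54] lug deg 1.07 axis tilt deg [ 0.1  -0.03] q [ 0.21  0.47  0.09  1.84 -0.04  0.75 -1.57]
F cup [-0.4 -0.8 -1.6] M cup [-0.15 -0.04  0.08] open 0.045
```

>>> carry_out(
  steps=[
    {"dp": [0.0014, 0.0006, 0.0012], "angular": [0.2, 0, 0.5], "claw": 0},
    {"dp": [0.0006, 0, 0.0012], "angular": [0, 0, 0], "claw": 0},
    {"dp": [0.0004, 0, 0.0008], "angular": [0, 0, 0], "claw": 0},
  ],
)

```text
time_s: 15.67
tcp_pos: [0.546, -0.1791, 0.1667]
ee_rot: [0.01, 0.987, -0.156, 0.041]
wrist_force: [-6.1, 1.5, 11.3]
opening: 0.0447
```

```bash
python3 - <<'E'
from h import *
plan(.0,0)
E
```

```text
t 15.67 tcp [ 0.546  -0.1791  0.1667] angular [0.33 0.19 0.8 ] dp [ 0.0002  0.0016 -0.0007] q7 -1.57 F [-6.1  1.5 11.3] open 0.0447
foot in cup mm [-0.9   1.67 -0.6 ] lug deg 0.87 axis tilt deg [ 0.19 -0.04] q [ 0.21  0.47  0.09  1.84 -0.04  0.75 -1.57]
F cup [ 0.2 -0.5 13. ] M cup [-0.3   0.92  0.03] open 0.0447
```

Force rises at foot height -0.6 mm, the same offset at which the ledge was felt, so it's on the cup floor in the notches. Releasing and backing off along the tool.

>>> carry_out(
  steps=[
    {"dp": [0, 0, 0], "angular": [0, 0, 0], "claw": 1},
    {"dp": [0, 0, 0], "angular": [0, 0, 0], "claw": 1},
    {"dp": [0, 0, 0], "angular": [0, 0, 0], "claw": 1},
    {"dp": [0, 0, 0], "angular": [0, 0, 0], "claw": 1},
    {"dp": [0, 0, 0], "angular": [0, 0, 0], "claw": 1},
  ],
)

```text
time_s: 16.08
tcp_pos: [0.5468, -0.1783, 0.167]
ee_rot: [0.01, 0.987, -0.154, 0.041]
wrist_force: [-0.8, -0.5, 0.4]
opening: 0.0853
```

>>> carry_out(
  steps=[
    {"dp": [0, 0, -0.015], "angular": [0, 0, 0], "claw": 1},
    {"dp": [0, 0, -0.03], "angular": [0, 0, 0], "claw": 1},
    {"dp": [0, 0, -0.035], "angular": [0, 0, 0], "claw": 1},
    {"dp": [0, 0, -0.035], "angular": [0, 0, 0], "claw": 1},
    {"dp": [0, 0, 0], "angular": [0, 0, 0], "claw": 1},
  ],
)

```text
time_s: 16.5
tcp_pos: [0.5365, -0.1738, 0.2827]
ee_rot: [0.01, 0.987, -0.154, 0.038]
wrist_force: [1.1, -0.6, 0.8]
opening: 0.0851
```

```bash
python3 - <<'E'
from h import *
from bench import get_image,sense
import pickle
s=sense();print(s['wrist_force'],s['opening'],s['tcp_pos'],s['time_s'])
p,d=get_image('wrist');pickle.dump((s,p,d),open('pics/w8.pkl','wb'));cv2.imwrite('pics/w8.png',p[:,:,::-1])
p2,d2=get_image('scene');cv2.imwrite('pics/s8.png',cv2.resize(p2[170:300,240:400],None,fx=4.5,fy=4.5)[:,:,::-1])
c=wcam(s,calibration('wrist'));W=cloud(d,c);P=(W-CO)@CR-CC
z=P[...,2];rr=np.hypot(P[...,0],P[...,1]);m=(rr<.03)&(z>.122)&(z<.138)
q=P[m];print(len(q),'ring top h',np.median(q[:,2])*1000,cv2.minAreaRect(q[:,:2].astype(np.float32)*1000))
cf=np.linalg.lstsq(np.c_[q[:,:2],np.ones(len(q))],q[:,2],rcond=None)[0];print('tilt',np.degrees(cf[:2]))
E
```

```text
[ 1.0931075  -0.63462448  0.83978981] 0.08511479557302275 [ 0.53650679 -0.17383591  0.28273893] 16.5
1927 ring top h 129.559263613437 ((-3.9208145141601562, 0.2935943603515625), (45.946598052978516, 42.58576202392578), 88.68760681152344)
tilt [-0.20020443 -0.14818571]
```

View pics/w8.png

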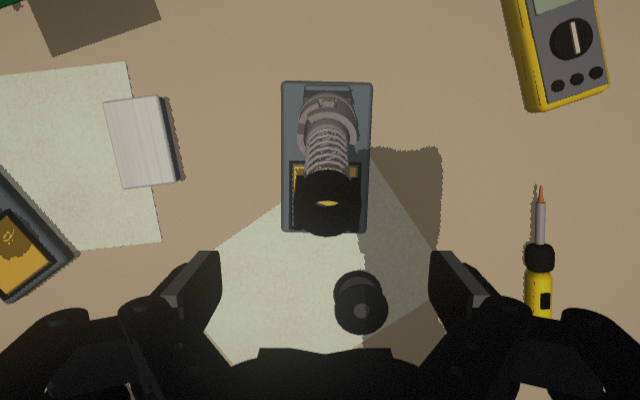

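View pics/s8.png

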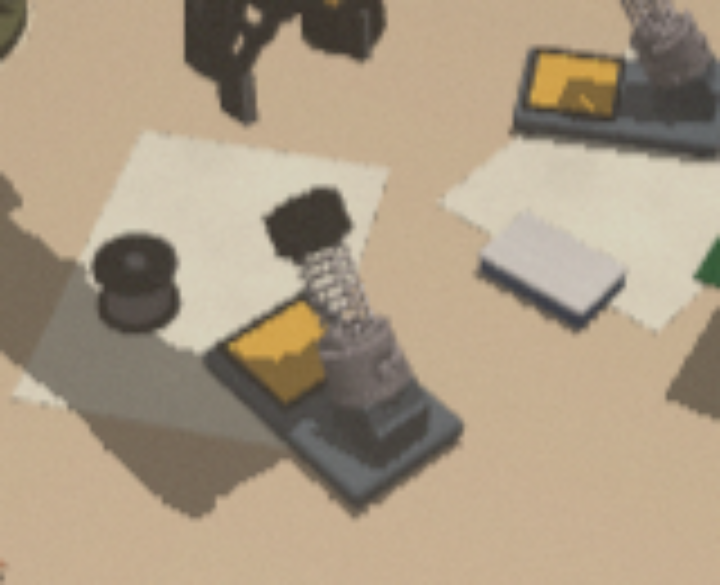

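```bash
python3 - <<'E'
from bench import hand_in,sense
print(hand_in())
E
```

```text
the job is handed in; nothing more can be done
None
```

The coil holder is in the bare stand's cup, fully home with its lugs in the locking notches. The gripper is open and clear of it, and I handed the job in at about 16.6 s.

**What I did:** I gripped the holder by its flats and took it to the cup. There I found that a straight grip would push joint 6 past its lower limit. I put the holder back down near its starting spot and regripped it with the tool tilted 25 deg about the flats. I then lowered it down the entry slots until it met the ledge at about 25 N, backed off 1.5 mm and twisted it 60 deg clockwise almost force-free. It then dropped into the notches and I pressed it onto the floor at about 13 N before letting go.

**Last checks:**
- **Depth:** the mouth ring's top is 129.6 mm above the cup floor (130 mm expected), so the foot is home.
- **Twist:** the lugs are about 1.3 deg from the cup's x axis.
- **Lean:** the ring's top face is tilted 0.25 deg from the cup, but its outline centre sits about 4 mm off the axis in that view. The outline came out slightly oversized (42.6 mm against 41 mm), so part of this is probably the ring's side being seen. Even taken as a real lean it is under 2 deg, against a limit of 8.6 deg.
- **Robot:** the gripper is open and the wrist force is about 1.5 N, at noise level.
- **Other things:** the reel, tin, meter and iron look undisturbed in the last pictures. I did not measure their positions again.

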